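Weigh out and bin a batch of finished terminal blocks

TASK

Finish this batch of terminal blocks: slide the vise jaw well open, then lift the finished block out and collect it together with the blocks lying on the bench in the pan of the scale, and let go so that the whole batch is weighed at once. Then lift the pan by its handle and tip it over the blue bin so that all the blocks slide in. Tidy up: set the empty pan back level and centred on the scale and push the vise jaw fully shut, without knocking over the bottle or the mug.

Things in the scene. Friction and masses are not known exactly. Their poses are not given: they have to be found in the camera images.
- jaw (a joint): sliding jaw of the vise: the gap between the jaws in m, 0 = fully shut, 0.06 = fully open. Starts at about 0.028 (closed on the block). Opens towards the vise's own -x (roughly towards the robot). Sliding friction about 5 N (plus light damping); it stays where it is left.
- vise: grey vise fixed to the table, base x -115 to +85 mm, 85 mm wide (y), its top at z 32 mm is the bed. Origin on the table; its x axis is the sliding direction. Fixed steel jaw: face at x +40 mm, 35 mm thick, 80 mm wide, top at z 48 mm. Sliding jaw: 62 mm long (x), 78 mm wide, top at z 48 mm, its face at x = 40 mm - gap.
- jaw_grip (a point): grip point of the black upright tab on the sliding jaw: tab 14 mm thick along the vise's x, 36 mm wide along its y, from z 48 to 88 mm above the table; the point lies on its mid-line at z 78 mm, 46 mm behind the sliding jaw's face. Moves with the jaw; axes parallel to the vise's.
- vise_block: finished aluminium terminal block with a dark slot along its top and a bore in one end, 40 mm (x) by 26 mm (y) by 34 mm (z), 60 to 130 g, origin at the centre of its underside. Starts upright on the vise bed between the jaws (underside at z 32 mm, standing 18 mm above the jaws), its 40 mm length along the vise's y, held across its 26 mm width.
- block1: one of the bench blocks, identical to vise_block (see there for size and frame); number 1. Starts upright on the table at any yaw, anywhere between the vise and the scale or beyond the bin. Some of the four may be absent (two to four are present).
- block2: one of the bench blocks, identical to vise_block (see there for size and frame); number 2. Starts upright on the table at any yaw, anywhere between the vise and the scale or beyond the bin. Some of the four may be absent (two to four are present).
- block3: one of the bench blocks, identical to vise_block (see there for size and frame); number 3. Starts upright on the table at any yaw, anywhere between the vise and the scale or beyond the bin. Some of the four may be absent (two to four are present).
- block4: one of the bench blocks, identical to vise_block (see there for size and frame); number 4. Starts upright on the table at any yaw, anywhere between the vise and the scale or beyond the bin. Some of the four may be absent (two to four are present).
- scale: white bench scale fixed to the table, housing 240 mm (x, from -140 to +100) by 200 mm (y), 50 mm high, dark display on its -x side. Origin on the table.
- scale_plate (a point): centre of the top of the scale's flat square steel weighing plate, 160 by 160 mm, 62 mm above the table. Axes parallel to the scale's.
- pan: loose stainless scoop pan, 260 g, lying flat on the scale plate. Floor 200 mm (x) by 150 mm (y) by 4 mm thick; walls 18 mm high, 3 mm thick, along both y sides and the -x end; the +x end is open (the pouring lip). Origin at the centre of its underside. Starts with its lip towards the robot. Blocks on it need a tilt of up to 40 degrees to slide.
- pan_grip (a point): grip point of the pan's black upright handle block at its -x end: pan frame (-105, 0, 68) mm. The handle is 16 mm thick (pan x), 44 mm wide (pan y), from the underside up to z 85 mm; pinch it across its thickness, along the pan's x. Axes parallel to the pan's.
- pan_lip (a point): middle of the pan's open pouring lip: pan frame (100, 0, 4) mm.
- bin: blue open-topped plastic bin fixed to the table, 170 mm (x) by 220 mm (y) by 80 mm high, walls and floor 5 mm. Origin at the centre of its underside.
- oil: bystander: upright white plastic oil bottle, 56 mm diameter, 150 mm high, beyond the scale; origin at the centre of its underside. Leave it standing.
- mug: bystander: white mug, 80 mm diameter, 90 mm high, beyond the bin; origin at the centre of its underside. Leave it standing.
Things that resemble listed ones, but are neither listed nor needed, are in the scene too. What is shaped like the block1 but green or yellow is not meant.

How it is judged:
On the way, in this order (a step that is already met when the one before it is completed fails the run):
1. the vise jaw is open to a gap of at least 36 mm while the block still stands in the vise (value of joint jaw above 0.036 m and x of vise_block in the frame of vise between -0.06 and 0.06 m and y of vise_block in the frame of vise between -0.05 and 0.05 m and z of vise_block in the frame of vise between 0.025 and 0.045 m), for 0.2 s.
2. all the blocks lie together in the pan, the pan level on the scale plate, and the robot touches nothing (half a second) (x of vise_block in the frame of pan between -0.1 and 0.1 m and y of vise_block in the frame of pan between -0.075 and 0.075 m and z of vise_block in the frame of pan between 0 and 0.075 m and x of block1 in the frame of pan between -0.1 and 0.1 m and y of block1 in the frame of pan between -0.075 and 0.075 m and z of block1 in the frame of pan between 0 and 0.075 m and x of block2 in the frame of pan between -0.1 and 0.1 m and y of block2 in the frame of pan between -0.075 and 0.075 m and z of block2 in the frame of pan between 0 and 0.075 m and x of block3 in the frame of pan between -0.1 and 0.1 m and y of block3 in the frame of pan between -0.075 and 0.075 m and z of block3 in the frame of pan between 0 and 0.075 m and x of block4 in the frame of pan between -0.1 and 0.1 m and y of block4 in the frame of pan between -0.075 and 0.075 m and z of block4 in the frame of pan between 0 and 0.075 m and horizontal distance between pan and scale_plate below 0.035 m and angle between pan's own z axis and vertical below 0.08 rad and z of pan in the frame of scale_plate below 0.008 m and linear speed of pan below 0.03 m/s and contact force between each of the arm, the fingers and anything else below 0.3 N), for 0.5 s.
3. the block from the vise has slid into the bin while the pan is tipped (by more than 20 degrees) with its lip over the bin (x of vise_block in the frame of bin between -0.083 and 0.083 m and y of vise_block in the frame of bin between -0.108 and 0.108 m and z of vise_block in the frame of bin between 0 and 0.08 m and angle between pan's own z axis and vertical above 0.35 rad and horizontal distance between pan_lip and bin below 0.14 m), for 0.1 s.
At the end, for the whole second after the job is handed in: every block of the batch lies at rest in the bin (below its rim); the pan lies level on the scale plate, its centre within 35 mm of the plate's centre; the vise jaw is shut to a gap under 5 mm (x of vise_block in the frame of bin between -0.083 and 0.083 m and y of vise_block in the frame of bin between -0.108 and 0.108 m and z of vise_block in the frame of bin between 0 and 0.08 m and linear speed of each of vise_block, block1, block2, block3, block4 below 0.05 m/s and x of block1 in the frame of bin between -0.083 and 0.083 m and y of block1 in the frame of bin between -0.108 and 0.108 m and z of block1 in the frame of bin between 0 and 0.08 m and x of block2 in the frame of bin between -0.083 and 0.083 m and y of block2 in the frame of bin between -0.108 and 0.108 m and z of block2 in the frame of bin between 0 and 0.08 m and x of block3 in the frame of bin between -0.083 and 0.083 m and y of block3 in the frame of bin between -0.108 and 0.108 m and z of block3 in the frame of bin between 0 and 0.08 m and x of block4 in the frame of bin between -0.083 and 0.083 m and y of block4 in the frame of bin between -0.108 and 0.108 m and z of block4 in the frame of bin between 0 and 0.08 m and horizontal distance between pan and scale_plate below 0.035 m and angle between pan's own z axis and vertical below 0.08 rad and z of pan in the frame of scale_plate below 0.008 m and linear speed of pan below 0.03 m/s and value of joint jaw below 0.005 m); the robot touches nothing.
It fails at once if the oil bottle or the mug is knocked over (angle between any of oil, mug's own z axis and vertical above 0.5 rad).
Of block1, block2, block3, block4 only 2 to 4 are there at a start; the rules pass over those that are not, and their reading is None.
At some moment in a run one of block1, block2, block3, block4 may be knocked a few centimetres aside while the robot is not near it.
It also fails if it takes over 210 s, if anything falls off the work surface, if the arm or the gripper's body presses on something with over 40 N, if the wrist force passes 120 N, or if a joint passes its speed limit or range.

ROBOT

A 6-joint arm with a two-finger parallel gripper is mounted at the origin on the work surface. World frame = base frame: x ahead of the robot, y to its left, z up, the work surface at z = 0. Lengths are in m, angles in rad, forces in N, time in s.
With the tool pointing down it reaches from about 0.275 to 0.875 m from the base axis. Payload 12.5 kg.
Tool frame: the origin (TCP) lies midway between the tips of the shut fingers; the grasp point (between the pads) lies 19 mm behind it (r.pinch_z is the distance from the TCP to the grasp point, in m); z points along the fingers, y is the line along which they close (so a half turn about z gives the same grasp; the last joint's range is limited). The gripper opens to 85 mm and grips with 20 to 120 N. Pads are 22 mm wide; open, the fingers measure 114 mm over their backs; the gripper's body (76 mm by 85 mm) begins 54 mm behind the grasp point. The pads swing forward as they close: fully open they stand 13 mm farther back than shut.
Start: joints at [-1.383, 0.351, 1.652, -0, 1.139, -0.085], TCP at [0.148, -0.53, 0.231] pointing down, gripper open.
Joint ranges: [-2.75, 2.75], [-0.79, 2.1], [0.01, 2.65], [-1.57, 4.71], [0.07, 3.14], [-2.87, 2.87]. Speed limits (rad/s): [2.22, 2.22, 2.79, 3.14, 3.14, 3.14].

INTERFACE

Orientations are given as a unit quaternion [x, y, z, w].
In Python, from workcell import get_obs, eyes, r gives the robot as it stands. The module is installed in compiled form; this text tells all that it offers.
- The arm moves only by the tool send_rows, never from a script. Its argument "steps" is a list that holds one entry, the list of rows, each a list of 6 numbers: the shift along the tool's x, y, z each as a share of 150 mm, from -1 to 1, then the turn, a rotation vector about the tool's x, y, z each as a share of 45 degrees, from -1 to 1. In form: [[[tx, ty, tz, rx, ry, rz], ...]]. A call has 1 to 12 rows; each row is the pose to reach, as a shift and turn from the pose commanded when the call began, along the tool's axes at that moment; what a row does not reach only later rows make up. A row lasts 1/10 s, in which the tool goes at most 50 mm and 8.59 degrees, less where a joint would pass 70% of its speed; a pose out of reach is approached as far as the arm can. A call with a number of a shift or a turn outside -1 to 1 is refused whole. A call with a gripper value outside its range is refused whole. "grip" is the opening, from -1 (shut) to 1 (fully open), set as the call begins (left out, the last holds). The fingers move at their own pace and stop on an object; "force" is the grip in N (left out, the last holds). Time passes only in rows, so rows that repeat a pose let the fingers close. It gives the time, the measured TCP pose, the force, the opening and the grip force at its end, in the units of the state.
- get_obs(): the state, without advancing time (a new reading comes with each control period).
- eyes.get_image(name): name is "scene" or "side" or "wrist"; returns a dict with "pixels" (480x640x3 uint8, red, green, blue), "intrinsics" (3x3 intrinsics, pixels), "rvec" (rotation vector, rad) and "tvec" (3), from world to camera coordinates, as OpenCV has them; the wrist camera has in their place "mount" (4x4, takes a point from camera to tool coordinates, whose origin is the TCP and whose axes are the flange's). Camera axes: x right, y down, z forward; pixel columns grow to the right and rows downward; lengths in m; the calibration is good to about 2 mm. A picture is of the moment at which its call begins: read the wrist's pose just before it. There is no depth.
- r.finish_job(): hands the job in; it is judged then, once.
The state is a dict: "time_s": time; "q": joint angles; "qvel": joint speeds; "joint_torque": joint torques, N m; "ee_pos": TCP position; "tool_rot": TCP orientation; "contact_force": force on the tool from outside, world axes, zero at the start; "torque": the same for the moment, N m; "grip_width": opening from 0.0 (shut) to 1.0 (fully open); "gripper_force": force on a finger pad.
Only numpy, scipy, OpenCV 4.12 (cv2) and the standard library are available. Lean on these libraries where they do the work, as an engineer would, in place of code of your own. Each camera call takes 0.05 s, during which the arm holds its last target. There are 200 camera calls.

## Working session

There is one attempt and no reset: what is moved stays moved. The work goes in short steps, Python scripts to look and compute and a tool call to move; the robot and the scene stay as the last step left them, time stands still between calls to the robot, and variables do not carry over. Pictures are saved under pics/ and viewed, at most 14 in all, crops included, and the job is handed in when it is done.

Besides the shell and the picture viewer there is one more tool, called after "Emit:" by a JSON object that holds its "fn" and its "kwargs", one argument or row to a line. send_rows: Moves the arm, as the interface text tells. Its arguments: {"type":"object","properties":{"steps":{"type":"array","items":{"type":"array","items":{"type":"array","items":{"type":"number","minimum":-1,"maximum":1}}}},"grip":{"type":"number"},"force":{"type":"number"}},"required":["steps"]}

```bash
mkdir -p pics
cat > h.py <<'E'
import numpy as np, cv2
from scipy.spatial.transform import Rotation as R
from workcell import get_obs, eyes, r
def cam(name):
    o=get_obs(); d=eyes.get_image(name); K=np.array(d["intrinsics"])
    if name=="wrist":
        M=np.array(d["mount"]); T=np.eye(4); T[:3,:3]=R.from_quat(o["tool_rot"]).as_matrix(); T[:3,3]=o["ee_pos"]
        C=T@M; Rc=C[:3,:3]; c=C[:3,3]
    else:
        Rw=cv2.Rodrigues(np.array(d["rvec"],float))[0]; Rc=Rw.T; c=-Rc@np.array(d["tvec"],float).ravel()
    return np.array(d["pixels"]),K,Rc,c
def save(n,img): cv2.imwrite("pics/"+n+".png",img[:,:,::-1])
def ray(px,K,Rc): return Rc@np.linalg.solve(K,[px[0],px[1],1.])
def onz(px,K,Rc,c,z):
    d=ray(px,K,Rc); return c+d*(z-c[2])/d[2]
def proj(P,K,Rc,c):
    q=K@(Rc.T@(np.array(P)-c)); return q[:2]/q[2]
E
python3 - <<'E'
from h import *
for n in("scene","side","wrist"):
    im,K,Rc,c=cam(n); save(n+"0",im); print(n,K[0,0],c.round(3),Rc[:,2].round(3)); np.savez("pics/"+n+"0",im=im,K=K,Rc=Rc,c=c)
print(get_obs())
E
```

```text
scene 450.49756953832645 [ 0.96  -0.541  0.956] [-0.36   0.461 -0.811]
side 478.431185683091 [0.29  0.795 0.741] [ 0.274 -0.762 -0.587]
wrist 380.90677472713264 [ 0.218 -0.509  0.373] [-0.278 -0.076 -0.958]
{'time_s': 0.15, 'q': array([-1.38261177e+00,  3.51124130e-01,  1.65226214e+00,  1.18106249e-05,
        1.13909920e+00, -8.46008275e-02]), 'qvel': array([ 9.51177055e-06, -1.75969474e-03, -2.49321459e-03, -1.98001605e-03,
       -6.10343839e-04,  8.16395645e-04]), 'joint_torque': array([ 1.26870691e-03, -5.06248784e+01, -2.91503155e+01, -3.66745610e-05,
        3.32062300e-03,  3.48130826e-06]), 'ee_pos': array([ 0.14815841, -0.52941049,  0.23088138]), 'tool_rot': array([ 9.90713165e-01,  1.35967738e-01, -1.77547107e-05, -4.46086812e-04]), 'contact_force': array([ 0.24377906, -0.69198437,  0.3652225 ]), 'torque': array([ 0.01580676, -0.01243848,  0.01834331]), 'gripper_force': 0.0, 'grip_width': 1.0007734864095155}
```

View pics/scene0.png

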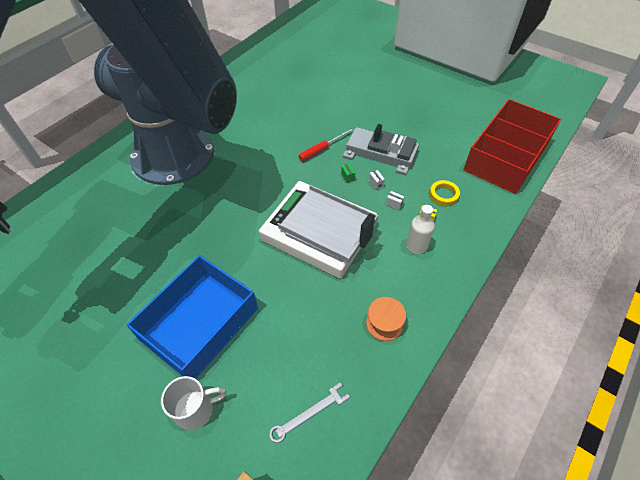

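View pics/side0.png

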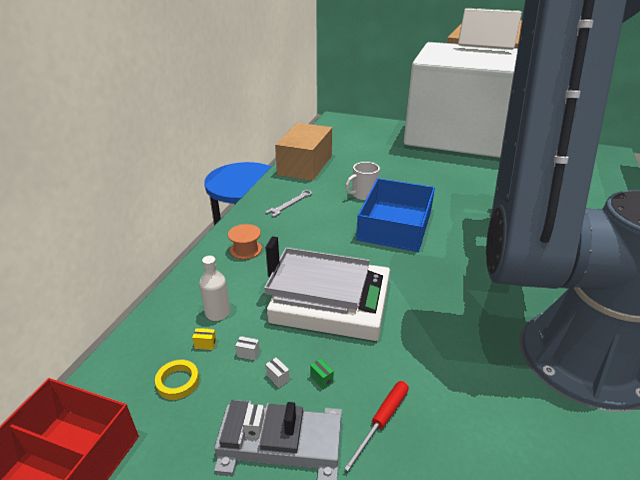

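Scene view: vise at (382,148), two grey bench blocks at (377,180) and (396,199), scale and pan at (320,225) with the handle at (367,228), bin at (193,315), mug at (187,403), bottle at (420,232). The green and yellow blocks at (347,173) and (432,212) are decoys. The side view shows the same two blocks at (247,348) and (278,372).

Run:
```python
from h import *
L={}
for n in("scene","side"):
    d=np.load(f"pics/{n}0.npz"); L[n]=(d["K"],d["Rc"],d["c"])
S={"b1":(377,180),"b2":(396,199),"green":(347,173)}
D={"b1":(278,372),"b2":(247,348),"green":(321,374)}
def tri(a,b):
    K,Rc,c=L["scene"];K2,R2,c2=L["side"]
    d1=ray(a,K,Rc);d2=ray(b,K2,R2)
    s=np.linalg.lstsq(np.c_[d1,-d2],c2-c,rcond=None)[0]
    p,q=c+s[0]*d1,c2+s[1]*d2
    return ((p+q)/2).round(3),np.linalg.norm(p-q).round(3)
for k in S: print(k,tri(S[k],D[k]))
print("handle",tri((368,222),(273,252)),"tab",tri((377,130),(291,412)),"oil",tri((427,209),(209,261)))
K,Rc,c=L["scene"]
for k,p,z in [("binA",(202,259),.08),("binB",(256,297),.08),("binC",(187,372),.08),("binD",(130,323),.08),("scA",(301,183),.05),("scB",(377,208),.05),("scC",(343,268),.05),("scD",(262,228),.05),("mug",(187,405),.045),("visebaseL",(346,153),0.),("visebaseR",(416,165),0.)]: print(k,onz(p,K,Rc,c,z).round(3))
big=[]
for n,(x,y,w,h) in {"scene":(250,105,200,170),"side":(195,230,200,250)}.items():
    im=np.load(f"pics/{n}0.npz")["im"][y:y+h,x:x+w]; save("c_"+n,cv2.resize(im,None,fx=(4 if n=="scene" else 2.4),fy=(4 if n=="scene" else 2.4),interpolation=cv2.INTER_CUBIC)[:600])
```

```text
b1 (array([0.564, 0.258, 0.016]), np.float64(0.006))
b2 (array([0.645, 0.225, 0.02 ]), np.float64(0.005))
green (array([0.483, 0.233, 0.015]), np.float64(0.001))
handle (array([0.663, 0.04 , 0.125]), np.float64(0.005)) tab (array([0.488, 0.371, 0.079]), np.float64(0.003)) oil (array([0.761, 0.137, 0.146]), np.float64(0.004))
binA [ 0.396 -0.245  0.08 ]
binB [ 0.563 -0.246  0.08 ]
binC [ 0.562 -0.454  0.08 ]
binD [ 0.387 -0.452  0.08 ]
scA [0.419 0.101 0.05 ]
scB [0.633 0.146 0.05 ]
scC [ 0.666 -0.057  0.05 ]
scD [ 0.433 -0.079  0.05 ]
mug [ 0.595 -0.497  0.045]
visebaseL [0.425 0.312 0.   ]
visebaseR [0.621 0.39  0.   ]
```

View pics/c_scene.png

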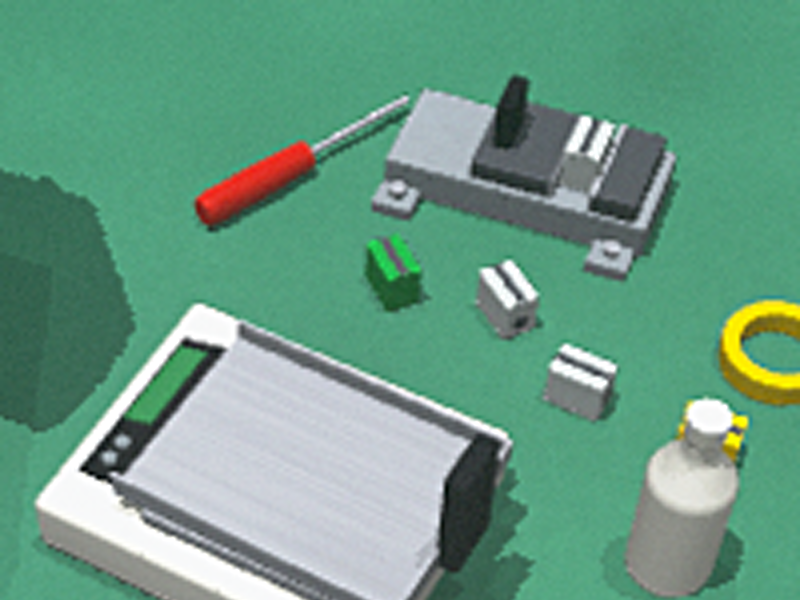

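The bench holds just two blocks, b1 ≈ (0.564, 0.258) and b2 ≈ (0.645, 0.225). The scale yaw is about 0.12 and the vise yaw about 0.3. Next I move the wrist camera above the vise area.

```bash
cat >> h.py <<'E'
def Rdown(psi): return np.array([[np.cos(psi),np.sin(psi),0],[np.sin(psi),-np.cos(psi),0],[0,0,-1.]])
def go(*targets):
    """print the shares for calls through targets (pos, R or psi-degrees) from the measured pose"""
    o=get_obs(); p=np.array(o["ee_pos"]); M=R.from_quat(o["tool_rot"]).as_matrix()
    for t,Q in targets:
        Q=Rdown(np.radians(Q)) if np.isscalar(Q) else Q; t=np.array(t,float)
        s=M.T@(t-p)/.15; w=R.from_matrix(M.T@Q).as_rotvec(); n=int(np.ceil(max(abs(s).max(),abs(w).max()/(np.pi/4),.01)-.02))
        n=max(n,1)
        for i in range(n):
            f=1/(n-i); s=M.T@(t-p)*f; w=R.from_matrix(M.T@Q).as_rotvec()*f
            rows=max(np.linalg.norm(s)/.05,np.degrees(np.linalg.norm(w))/8.59)
            print(np.r_[s/.15,w/(np.pi/4)].round(3).tolist(),"rows>=%.1f"%rows)
            p=p+M@s; M=M@R.from_rotvec(w).as_matrix()
def state():
    o=get_obs(); M=R.from_quat(o["tool_rot"]).as_matrix(); print("t",o["time_s"],"p",o["ee_pos"].round(4),"psi",np.degrees(np.arctan2(M[1,0],M[0,0])).round(2),"q",o["q"].round(2),"w",round(o["grip_width"],3))
E
python3 - <<'E'
from h import *
go(((.3,-.25,.36),60),((.53,.33,.34),90))
E
```

```text
[0.738, -0.761, -0.43, -0.001, -0.0, -0.493] rows>=3.4
[0.971, -0.426, -0.43, -0.001, -0.0, -0.493] rows>=3.4
[0.823, -0.121, 0.027, 0.0, 0.0, -0.133] rows>=2.5
[0.831, -0.034, 0.027, 0.0, 0.0, -0.133] rows>=2.5
[0.83, 0.053, 0.027, 0.0, 0.0, -0.133] rows>=2.5
[0.82, 0.139, 0.027, -0.0, 0.0, -0.133] rows>=2.5
[0.801, 0.224, 0.027, -0.0, 0.0, -0.133] rows>=2.5
```

Emit:
{"fn": "send_rows", "kwargs": {
  "steps": [
    [[0.74,-0.76,-0.43,0,0,-0.49],[0.74,-0.76,-0.43,0,0,-0.49],[0.74,-0.76,-0.43,0,0,-0.49],[0.74,-0.76,-0.43,0,0,-0.49],[0.74,-0.76,-0.43,0,0,-0.49],[0.74,-0.76,-0.43,0,0,-0.49]]
  ],
  "grip": 1
}}

```text
time_s: 0.75
ee_pos: [0.2244, -0.3901, 0.2957]
tool_rot: [0.946, 0.323, -0.0, 0.0]
contact_force: [0.6, -1.2, -0.4]
grip_width: 0.999
gripper_force: 0.0
```

Emit:
{"fn": "send_rows", "kwargs": {
  "steps": [
    [[0.97,-0.43,-0.43,0,0,-0.49],[0.97,-0.43,-0.43,0,0,-0.49],[0.97,-0.43,-0.43,0,0,-0.49],[0.97,-0.43,-0.43,0,0,-0.49],[0.97,-0.43,-0.43,0,0,-0.49]]
  ]
}}

```text
time_s: 1.25
ee_pos: [0.301, -0.2495, 0.3609]
tool_rot: [0.867, 0.499, 0.0, 0.001]
contact_force: [-0.9, -0.5, -0.5]
grip_width: 0.998
gripper_force: 0.0
```

Emit:
{"fn": "send_rows", "kwargs": {
  "steps": [
    [[0.82,-0.12,0.03,0,0,-0.13],[0.82,-0.12,0.03,0,0,-0.13],[0.82,-0.12,0.03,0,0,-0.13],[0.82,-0.12,0.03,0,0,-0.13]]
  ]
}}

```text
time_s: 1.65
ee_pos: [0.3471, -0.1339, 0.3548]
tool_rot: [0.84, 0.542, -0.0, -0.001]
contact_force: [-0.1, -0.1, -0.1]
grip_width: 1.001
gripper_force: 0.0
```

Emit:
{"fn": "send_rows", "kwargs": {
  "steps": [
    [[0.83,-0.03,0.03,0,0,-0.13],[0.83,-0.03,0.03,0,0,-0.13],[0.83,-0.03,0.03,0,0,-0.13],[0.83,-0.03,0.03,0,0,-0.13]]
  ]
}}

```text
time_s: 2.05
ee_pos: [0.3948, -0.0191, 0.3502]
tool_rot: [0.812, 0.584, -0.001, -0.001]
contact_force: [0.5, 0.4, 0.7]
grip_width: 1.002
gripper_force: 0.0
```

Emit:
{"fn": "send_rows", "kwargs": {
  "steps": [
    [[0.83,0.05,0.03,0,0,-0.13],[0.83,0.05,0.03,0,0,-0.13],[0.83,0.05,0.03,0,0,-0.13],[0.83,0.05,0.03,0,0,-0.13]]
  ]
}}

```text
time_s: 2.45
ee_pos: [0.4419, 0.0962, 0.3456]
tool_rot: [0.781, 0.625, -0.001, -0.0]
contact_force: [0.1, 0.0, -0.7]
grip_width: 1.0
gripper_force: 0.0
```

Emit:
{"fn": "send_rows", "kwargs": {
  "steps": [
    [[0.82,0.14,0.03,0,0,-0.13],[0.82,0.14,0.03,0,0,-0.13],[0.82,0.14,0.03,0,0,-0.13],[0.82,0.14,0.03,0,0,-0.13]]
  ]
}}

```text
time_s: 2.85
ee_pos: [0.4896, 0.2112, 0.3409]
tool_rot: [0.748, 0.664, -0.001, -0.0]
contact_force: [-0.4, -0.4, -0.2]
grip_width: 1.0
gripper_force: 0.0
```

Emit:
{"fn": "send_rows", "kwargs": {
  "steps": [
    [[0.8,0.22,0.03,0,0,-0.13],[0.8,0.22,0.03,0,0,-0.13],[0.8,0.22,0.03,0,0,-0.13],[0.8,0.22,0.03,0,0,-0.13]]
  ]
}}

```text
time_s: 3.25
ee_pos: [0.5369, 0.326, 0.3363]
tool_rot: [0.713, 0.701, -0.001, -0.0]
contact_force: [0.2, -1.0, 0.3]
grip_width: 1.0
gripper_force: 0.0
```

Run:
```python
from h import *
state(); im,K,Rc,c=cam("wrist"); save("w1",im); np.savez("pics/w1",im=im,K=K,Rc=Rc,c=c); print(c,Rc[:,2])
```

```text
t 3.25 p [0.5369 0.326  0.3363] psi 88.98 q [ 0.47  0.42  1.29 -0.    1.43  0.49] w 1.0
[0.53763276 0.39997014 0.47883168] [-0.0070673  -0.28917216 -0.95725102]
```

View pics/w1.png

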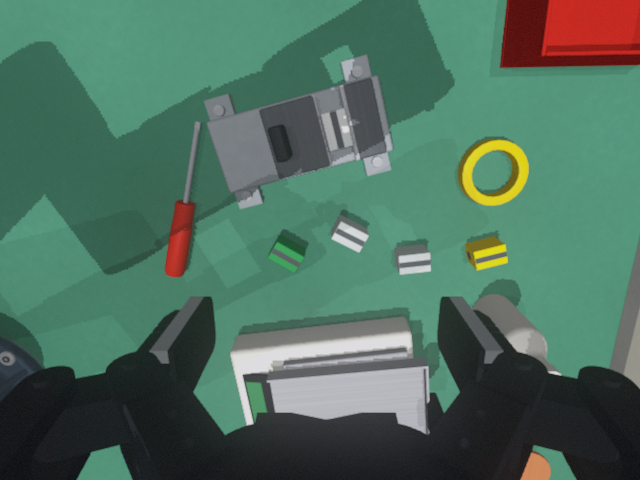

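Wrist view: vise around (300,135) with tab at (279,143) and block at (338,130). Bench blocks are at (350,232) and (413,260). The scale is at the bottom.

Run:
```python
from h import *
d=np.load("pics/w1.npz"); im=d["im"];cc=(d["K"],d["Rc"],d["c"])
hsv=cv2.cvtColor(im,cv2.COLOR_RGB2HSV)
save("w1c",cv2.resize(im[45:285,195:445],None,fx=2.5*1.2,fy=2.5,interpolation=cv2.INTER_CUBIC)) if 0 else save("w1c",cv2.resize(im[50:285,200:445],None,fx=2.5,fy=2.5,interpolation=cv2.INTER_CUBIC))
def rect(mask,z):
    n,l,st,ce=cv2.connectedComponentsWithStats(mask.astype(np.uint8))
    ys,xs=np.nonzero(mask); P=np.array([onz((x,y),*cc,z)[:2] for x,y in zip(xs,ys)],np.float32)
    (c0,s,a)=cv2.minAreaRect((P*1000).astype(np.float32)); return np.array(c0).round(1),np.array(s).round(1),round(a,1),len(xs)
for (x,y) in [(350,232),(413,260)]:
    for th in (150,175,195,210):
        m=np.zeros(im.shape[:2],bool); s=(slice(y-28,y+28),slice(x-28,x+28)); m[s]=(hsv[s][:,:,2]>th)&(hsv[s][:,:,1]<40)
        print(x,th,rect(m,.034) if m.sum()>20 else 0)
# vise rows brightness profile along x through block
print(hsv[100:165:4,318:392:3,2])
```

```text
350 150 (array([563.2, 257.8]), array([25.5, 40.2]), 61.2, 502)
350 175 (array([563.3, 257.4]), array([25., 39.]), 61.2, 451)
350 195 (array([563.3, 257.4]), array([23.9, 37.8]), 61.3, 383)
350 210 (array([563.1, 257.6]), array([22.6, 36.4]), 62.4, 266)
413 150 (array([644.1, 221.3]), array([39.9, 26. ]), 5.7, 471)
413 175 (array([644.5, 221. ]), array([38.8, 25.2]), 5.8, 428)
413 195 (array([644.3, 221.2]), array([38. , 23.8]), 5.5, 331)
413 210 (array([644.3, 220.9]), array([35.9, 21.7]), 4.5, 117)
[[121 131 134 132 133 133 134 123 122 142  83  84  84  82  82  80  82  84
   81  79 137 130  96 102 104]
 [121 131 132 134 133 133 135 123 104 145  83  83  83  84  82  82  83  81
   83  78 132 134  96 104 104]
 [113 128 132 133 133 133 132 133 143 138 110  83  85  82  82  82  80  83
   80  83 114 134 105 105 106]
 [133 126 131 143 109  86 147 173 171 141 134  83  85  82  81  84  81  82
   81  82  93 135 124 100 105]
 [115 141 171 173 123  84  96 173 171 200 132  83  83  84  82  84  81  81
   82  81  75 135 132  92 106]
 [ 95 102 172 174 166  85  84 172 171 171 131 124 119  91  83  82  82
[... 491 characters left out ...]
06 169 170 157 133  84  82  82  83  84
   82  82  81  82 125 185 163]
 [ 83  82  92 102 170 171 159  84  83 169 169 167 132  85  85  85  82  84
   83  81 114 116 103 184 178]
 [ 83  81  81 126 163 167 163 104 104 119 135 124 133 128  83  84  81 121
  121 118 114 116 114 183 187]
 [ 85  82  80 115 111 131 132 132 134 133 133 145 122 147  80 124 120 121
  121 119 111 104 112 153 148]
 [ 82  83  80  89 121 126 133 133 133 171 186 185 153 199 122 116 106 116
  159 153 174 184 182 179 148]
 [ 80  82  83  82 133 127 163 187 188 185 171 165 131 162 143 139 186 186
  165 201 198 195 184 183 148]
 [ 79  84  83  81 124 175 166 141 135 148 148 149 148 149 149 124 184 184
  176 199 199 190 184 184 141]]
```

View pics/w1c.png

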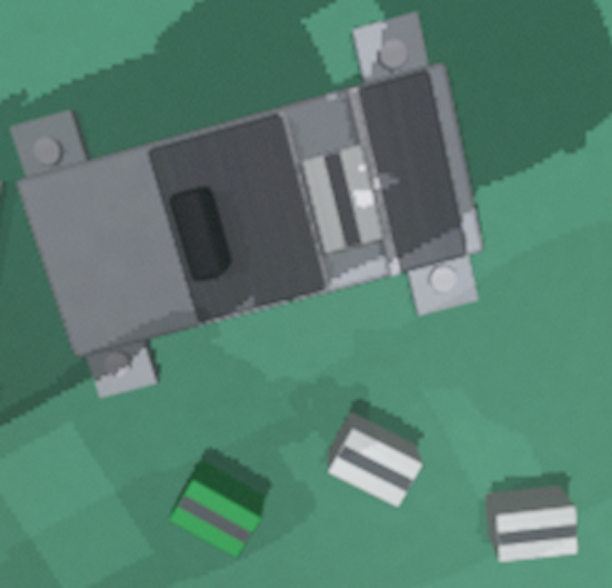

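The crop gives clean rectangles for both bench blocks. It shows the tab top centred at crop (201,234) and the vise block top at (343,200).

Run:
```python
from h import *
d=np.load("pics/w1.npz");cc=(d["K"],d["Rc"],d["c"]); ds=np.load("pics/scene0.npz"); sc=(ds["K"],ds["Rc"],ds["c"])
f=lambda x,y:(200+x/2.5-.3,50+y/2.5-.3)
def pr(n,pts,z):
    P=np.array([onz(f(*p),*cc,z) for p in pts]); print(n,P[:,:2].round(4).tolist(),"mean",P.mean(0)[:2].round(4))
    for a,b in zip(P,np.roll(P,-1,0)): print("   len %.1f ang %.1f"%(np.linalg.norm(b-a)*1e3,np.degrees(np.arctan2(*(b-a)[1::-1]))))
    return P
pr("bed",[(20,183),(78,352),(481,250),(443,65)],.032)
pr("tab",[(170,195),(208,186),(232,273),(195,282)],.088)
pr("blk",[(303,160),(361,147),(383,240),(325,253)],.066)
pr("jaw",[(150,150),(280,115),(328,288),(198,322)],.048)
# height by two views: block top centre, tab top centre
def tri(a,b,B,A=cc):
    d1=ray(a,*A[:2]);d2=ray(b,*B[:2]); s=np.linalg.lstsq(np.c_[d1,-d2],B[2]-A[2],rcond=None)[0]; return ((A[2]+s[0]*d1+B[2]+s[1]*d2)/2).round(4)
g=lambda x,y:(250+x/4-.4,105+y/4-.4)
print("viseblk top",tri(f(343,200),g(588,137),sc),"tab",tri(f(201,234),g(516,85),sc),"b1",tri(f(375,462),g(508,283),sc),"b2",tri(f(536,526),g(588,365),sc))
```

```text
bed [[0.4032, 0.395], [0.4223, 0.3173], [0.6122, 0.3613], [0.5932, 0.4409]] mean [0.5077 0.3786]
   len 80.0 ang -76.2
   len 194.9 ang 13.0
   len 81.8 ang 103.4
   len 195.5 ang -166.4
tab [[0.479, 0.3899], [0.4942, 0.393], [0.5022, 0.3589], [0.487, 0.3556]] mean [0.4906 0.3743]
   len 15.6 ang 11.7
   len 35.1 ang -76.9
   len 15.6 ang -167.7
   len 35.2 ang 103.1
blk [[0.5317, 0.4022], [0.5558, 0.4069], [0.5649, 0.3692], [0.5402, 0.3642]] mean [0.5481 0.3856]
   len 24.5 ang 11.0
   len 38.8 ang -76.4
   len 25.2 ang -168.7
   len 39.0 ang 102.6
jaw [[0.4656, 0.4077], [0.5221, 0.4209], [0.5414, 0.3472], [0.4822, 0.333]] mean [0.5028 0.3772]
   len 58.0 ang 13.1
   len 76.2 ang -75.3
   len 60.9 ang -166.5
   len 76.5 ang 102.5
viseblk top [0.5482 0.3859 0.0662] tab [0.4912 0.3749 0.0935] b1 [0.5633 0.2599 0.032 ] b2 [0.6456 0.2257 0.0323]
```

Run:
```python
from h import *
go(((.4906,.3745,.15),103.1),((.4906,.3745,.058),103.1))
```

```text
[0.164, -0.155, 0.622, -0.001, 0.001, -0.157] rows>=2.0
[0.181, -0.134, 0.622, -0.001, 0.001, -0.157] rows>=2.0
[-0.0, -0.0, 0.613, 0.0, -0.0, 0.0] rows>=1.8
```

Emit:
{"fn": "send_rows", "kwargs": {
  "steps": [
    [[0.16,-0.16,0.62,0,0,-0.16],[0.16,-0.16,0.62,0,0,-0.16],[0.16,-0.16,0.62,0,0,-0.16]]
  ],
  "grip": 0.1,
  "force": 60
}}

```text
time_s: 3.6
ee_pos: [0.5092, 0.3481, 0.2394]
tool_rot: [0.668, 0.744, -0.005, -0.001]
contact_force: [0.2, -0.8, -0.1]
grip_width: 0.554
gripper_force: 0.0
```

Emit:
{"fn": "send_rows", "kwargs": {
  "steps": [
    [[0.18,-0.13,0.62,0,0,-0.16],[0.18,-0.13,0.62,0,0,-0.16],[0.18,-0.13,0.62,0,0,-0.16],[0.18,-0.13,0.62,0,0,-0.16],[0.18,-0.13,0.62,0,0,-0.16],[0.18,-0.13,0.62,0,0,-0.16]]
  ]
}}

```text
time_s: 4.2
ee_pos: [0.4912, 0.3757, 0.1545]
tool_rot: [0.62, 0.784, 0.002, 0.001]
contact_force: [0.0, -0.4, -0.0]
grip_width: 0.547
gripper_force: 0.0
```

Run:
```python
from h import *
state(); go(((.4906,.3745,.058),103.1))
```

```text
t 4.2 p [0.4912 0.3757 0.1545] psi 103.31 q [ 0.58  0.55  1.54 -0.    1.04  0.35] w 0.547
[-0.007, -0.008, 0.643, 0.005, -0.002, 0.005] rows>=1.9
```

Emit:
{"fn": "send_rows", "kwargs": {
  "steps": [
    [[-0.01,-0.01,0.3,0,0,0],[-0.01,-0.01,0.5,0,0,0],[-0.01,-0.01,0.64,0,0,0],[-0.01,-0.01,0.64,0,0,0],[-0.01,-0.01,0.64,0,0,0],[-0.01,-0.01,0.64,0,0,0]]
  ]
}}

```text
time_s: 4.8
ee_pos: [0.4895, 0.3746, 0.0579]
tool_rot: [0.62, 0.785, 0.001, 0.001]
contact_force: [0.1, 0.4, 0.8]
grip_width: 0.549
gripper_force: 0.0
```

Emit:
{"fn": "send_rows", "kwargs": {
  "steps": [
    [[0,0,0,0,0,0],[0,0,0,0,0,0],[0,0,0,0,0,0],[0,0,0,0,0,0],[0,0,0,0,0,0],[0,0,0,0,0,0]]
  ],
  "grip": -1,
  "force": 60
}}

```text
time_s: 5.4
ee_pos: [0.4889, 0.3743, 0.0568]
tool_rot: [0.62, 0.785, 0.001, 0.0]
contact_force: [-0.1, -1.5, 6.6]
grip_width: 0.155
gripper_force: 58.9
```

Emit:
{"fn": "send_rows", "kwargs": {
  "steps": [
    [[0,-0.03,0,0,0,0],[0,-0.06,0,0,0,0],[0,-0.09,0,0,0,0],[0,-0.12,0,0,0,0],[0,-0.15,0,0,0,0],[0,-0.18,0,0,0,0],[0,-0.18,0,0,0,0],[0,-0.18,0,0,0,0],[0,-0.18,0,0,0,0],[0,-0.18,0,0,0,0]]
  ]
}}

```text
time_s: 6.4
ee_pos: [0.4627, 0.368, 0.0568]
tool_rot: [0.62, 0.785, 0.001, 0.0]
contact_force: [0.7, -1.5, 7.3]
grip_width: 0.157
gripper_force: 60.2
```

Emit:
{"fn": "send_rows", "kwargs": {
  "steps": [
    [[0,0,0,0,0,0],[0,0,0,0,0,0],[0,0,0,0,0,0],[0,0,-0.3,0,0,0],[0,0,-0.6,0,0,0],[0,0,-0.9,0,0,0],[0,0,-0.9,0,0,0],[0,0,-0.9,0,0,0]]
  ],
  "grip": 0.3
}}

```text
time_s: 7.2
ee_pos: [0.4622, 0.368, 0.1913]
tool_rot: [0.62, 0.785, 0.001, 0.0]
contact_force: [0.6, -0.3, -0.4]
grip_width: 0.649
gripper_force: 0.0
```

Run:
```python
from h import *
state(); go(((.548,.340,.25),58),((.548,.340,.25),13.1))
im,K,Rc,c=cam("wrist"); np.savez("pics/w2",im=im,K=K,Rc=Rc,c=c)
print(proj((.548,.386,.066),K,Rc,c))
hsv=cv2.cvtColor(im,cv2.COLOR_RGB2HSV); save("w2",im)
```

```text
t 7.2 p [0.4622 0.368  0.1913] psi 103.38 q [0.59 0.47 1.58 0.   1.09 0.36] w 0.649
[-0.314, 0.514, -0.391, 0.001, -0.001, 1.009] rows>=5.3
[0.0, 0.0, 0.0, 0.0, -0.0, 0.998] rows>=5.2
[446.68597324 225.17662576]
```

View pics/w2.png

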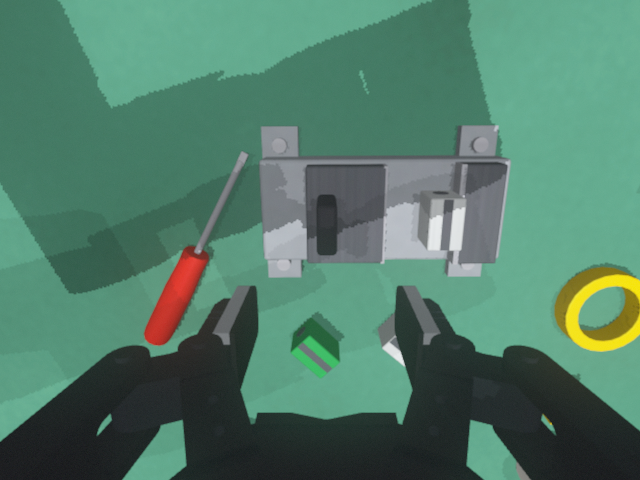

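The jaw is open and the block still stands in the vise at its predicted place, top at (446,225). Now the grasp.

Run:
```python
from h import *
go(((.548,.3857,.15),58),((.548,.3857,.15),13.1),((.548,.3857,.036),13.1))
```

```text
[-0.016, 0.588, 0.266, -0.001, 0.001, 1.008] rows>=5.3
[0.0, 0.0, 0.0, 0.0, -0.0, 0.998] rows>=5.2
[0.0, -0.0, 0.76, 0.0, -0.0, -0.0] rows>=2.3
```

Emit:
{"fn": "send_rows", "kwargs": {
  "steps": [
    [[-0.02,0.59,0.27,0,0,1],[-0.02,0.59,0.27,0,0,1],[-0.02,0.59,0.27,0,0,1],[-0.02,0.59,0.27,0,0,1],[-0.02,0.59,0.27,0,0,1],[-0.02,0.59,0.27,0,0,1],[-0.02,0.59,0.27,0,0,1]]
  ],
  "grip": 0.5
}}

```text
time_s: 7.95
ee_pos: [0.5482, 0.385, 0.1481]
tool_rot: [0.873, 0.488, -0.002, 0.0]
contact_force: [0.9, 0.3, -0.1]
grip_width: 0.752
gripper_force: 0.0
```

Emit:
{"fn": "send_rows", "kwargs": {
  "steps": [
    [[0,0,0,0,0,1],[0,0,0,0,0,1],[0,0,0,0,0,1],[0,0,0,0,0,1],[0,0,0,0,0,1],[0,0,0,0,0,1],[0,0,0,0,0,1],[0,0,0,0,0,1]]
  ]
}}

```text
time_s: 8.75
ee_pos: [0.5486, 0.3853, 0.1495]
tool_rot: [0.993, 0.118, -0.001, 0.0]
contact_force: [0.1, -0.1, -0.4]
grip_width: 0.755
gripper_force: 0.0
```

Run:
```python
from h import *
state(); go(((.548,.3857,.036),13.1))
```

```text
t 8.75 p [0.5486 0.3853 0.1495] psi 13.51 q [ 0.54  0.65  1.38 -0.    1.11  1.88] w 0.755
[-0.003, -0.004, 0.757, 0.001, 0.002, 0.009] rows>=2.3
```

Emit:
{"fn": "send_rows", "kwargs": {
  "steps": [
    [[0,0,0.3,0,0,0],[0,0,0.5,0,0,0],[0,0,0.65,0,0,0.01],[0,0,0.75,0,0,0.01],[0,0,0.75,0,0,0.01],[0,0,0.75,0,0,0.01]]
  ]
}}

```text
time_s: 9.35
ee_pos: [0.5493, 0.3857, 0.0385]
tool_rot: [0.994, 0.113, 0.0, -0.0]
contact_force: [0.5, -0.3, -0.6]
grip_width: 0.748
gripper_force: 0.0
```

Emit:
{"fn": "send_rows", "kwargs": {
  "steps": [
    [[0,0,0,0,0,0],[0,0,0,0,0,0],[0,0,0,0,0,0],[0,0,0,0,0,0],[0,0,0,0,0,0],[0,0,0,0,0,0]]
  ],
  "grip": -1,
  "force": 40
}}

```text
time_s: 9.95
ee_pos: [0.5497, 0.3859, 0.0394]
tool_rot: [0.994, 0.113, 0.001, -0.001]
contact_force: [-1.1, 0.1, 7.2]
grip_width: 0.463
gripper_force: 41.4
```

Emit:
{"fn": "send_rows", "kwargs": {
  "steps": [
    [[0,0,-0.1,0,0,0],[0,0,-0.2,0,0,0],[0,0,-0.4,0,0,0],[0,0,-0.6,0,0,0],[0,0,-0.8,0,0,0],[0,0,-1,0,0,0],[0,0,-1,0,0,0],[0,0,-1,0,0,0]]
  ]
}}

```text
time_s: 10.75
ee_pos: [0.549, 0.3855, 0.1892]
tool_rot: [0.994, 0.113, 0.001, -0.0]
contact_force: [0.9, -0.8, -0.9]
grip_width: 0.459
gripper_force: 40.6
```

Run:
```python
from h import *
state(); go(((.64,.04,.33),6))
```

```text
t 10.75 p [0.549  0.3855 0.1892] psi 12.93 q [ 0.54  0.61  1.35 -0.    1.18  1.89] w 0.459
[0.026, 0.793, -0.313, -0.0, -0.001, 0.051] rows>=2.6
[0.058, 0.792, -0.313, -0.0, -0.001, 0.051] rows>=2.6
[0.089, 0.789, -0.313, -0.0, -0.001, 0.051] rows>=2.6
```

Held (width 0.459 ≈ 39 mm). Now over the scale.

Emit:
{"fn": "send_rows", "kwargs": {
  "steps": [
    [[0.03,0.79,-0.31,0,0,0.05],[0.03,0.79,-0.31,0,0,0.05],[0.03,0.79,-0.31,0,0,0.05],[0.03,0.79,-0.31,0,0,0.05]]
  ]
}}

```text
time_s: 11.15
ee_pos: [0.5809, 0.268, 0.2351]
tool_rot: [0.996, 0.091, 0.0, 0.0]
contact_force: [0.3, 0.2, 0.1]
grip_width: 0.462
gripper_force: 40.7
```

Emit:
{"fn": "send_rows", "kwargs": {
  "steps": [
    [[0.06,0.79,-0.31,0,0,0.05],[0.06,0.79,-0.31,0,0,0.05],[0.06,0.79,-0.31,0,0,0.05],[0.06,0.79,-0.31,0,0,0.05]]
  ]
}}

```text
time_s: 11.55
ee_pos: [0.6114, 0.154, 0.2812]
tool_rot: [0.997, 0.072, 0.0, 0.0]
contact_force: [0.2, 1.1, -1.1]
grip_width: 0.465
gripper_force: 40.8
```

Emit:
{"fn": "send_rows", "kwargs": {
  "steps": [
    [[0.09,0.79,-0.31,0,0,0.05],[0.09,0.79,-0.31,0,0,0.05],[0.09,0.79,-0.31,0,0,0.05],[0.09,0.79,-0.31,0,0,0.05],[0.09,0.79,-0.31,0,0,0.05],[0.09,0.79,-0.31,0,0,0.05]]
  ]
}}

```text
time_s: 12.15
ee_pos: [0.6408, 0.0427, 0.326]
tool_rot: [0.999, 0.055, -0.001, -0.0]
contact_force: [1.0, 0.2, -1.5]
grip_width: 0.461
gripper_force: 40.8
```

Run:
```python
from h import *
state(); im,K,Rc,c=cam("wrist"); save("w3",im); np.savez("pics/w3",im=im,K=K,Rc=Rc,c=c)
```

```text
t 12.15 p [0.6408 0.0427 0.326 ] psi 6.27 q [-0.01  0.46  1.27  0.    1.42  1.46] w 0.461
```

View pics/w3.png

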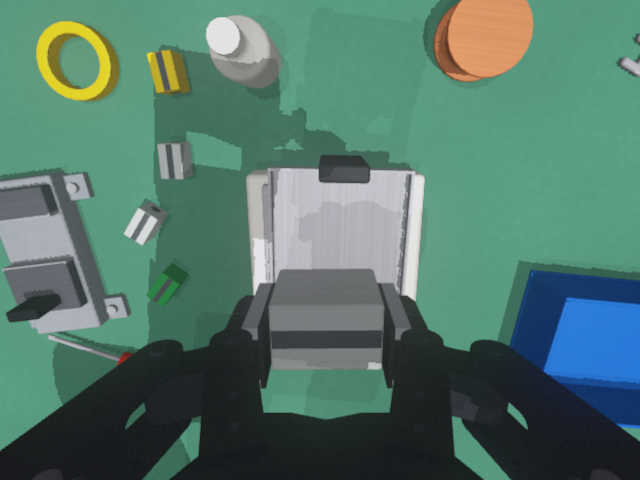

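Wrist view: block held at the bottom centre, pan behind it with its handle top near (345,162) and walls at x≈268 and x≈412. The bin is to the right.

Run:
```python
from h import *
im=np.load("pics/w3.npz")["im"]; save("w3c",cv2.resize(im[145:275,235:435],None,fx=4,fy=4,interpolation=cv2.INTER_CUBIC))
```

```text
(no output)
```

View pics/w3c.png

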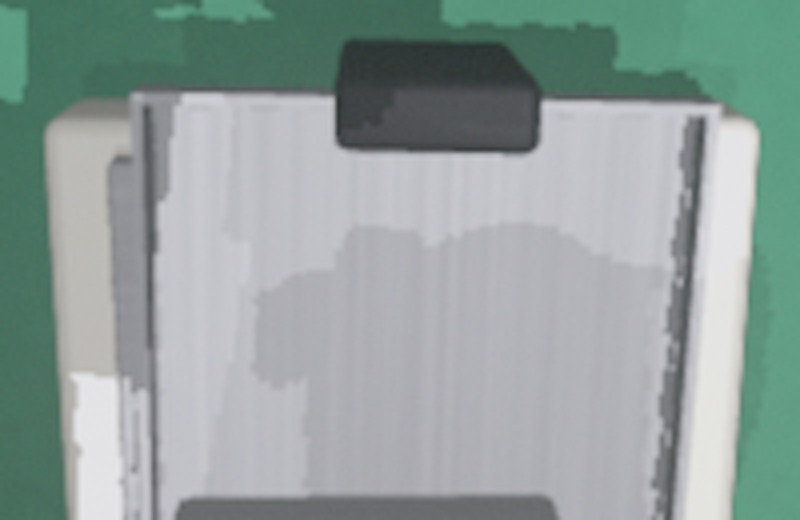

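Run:
```python
from h import *
d=np.load("pics/w3.npz");cc=(d["K"],d["Rc"],d["c"])
f=lambda x,y:(235+x/4-.4,145+y/4-.4)
def pr(n,pts,z):
    P=np.array([onz(f(*p),*cc,z) for p in pts]); print(n,P[:,:2].round(4).tolist(),"mean",P.mean(0)[:2].round(4))
    for a,b in zip(P,np.roll(P,-1,0)): print("   len %.1f ang %.1f"%(np.linalg.norm(b-a)*1e3,np.degrees(np.arctan2(*(b-a)[1::-1]))))
pr("handle",[(338,88),(540,93),(539,152),(338,150)],.147)
for z in(.08,.084): pr("endwall %.3f"%z,[(133,92),(722,102)],z)
pr("leftwall",[(133,92),(148,520)],.082); pr("rightwall",[(722,102),(686,520)],.082)
pr("hous",[(45,120),(760,125)],.05)
d1=np.load("pics/w1.npz")
for z in (.05,): print([onz(p,d1["K"],d1["Rc"],d1["c"],z)[:2].round(4).tolist() for p in [(234,350),(410,318)]])
ds=np.load("pics/scene0.npz");B=(ds["K"],ds["Rc"],ds["c"])
print("handle top (scene near-right corner etc)",proj((.66,.05,.147),*B))
```

```text
handle [[0.6718, 0.0526], [0.6754, 0.0104], [0.663, 0.0088], [0.6588, 0.0513]] mean [0.6673 0.0308]
   len 42.4 ang -85.2
   len 12.5 ang -172.9
   len 42.7 ang 95.6
   len 13.1 ang 5.9
endwall 0.080 [[0.6566, 0.1046], [0.6702, -0.0444]] mean [0.6634 0.0301]
   len 149.6 ang -84.8
   len 149.6 ang 95.2
endwall 0.084 [[0.6572, 0.104], [0.6707, -0.0434]] mean [0.6639 0.0303]
   len 148.0 ang -84.8
   len 148.0 ang 95.2
leftwall [[0.6569, 0.1043], [0.5405, 0.0927]] mean [0.5987 0.0985]
   len 116.9 ang -174.3
   len 116.9 ang 5.7
rightwall [[0.6704, -0.0439], [0.5565, -0.0541]] mean [ 0.6135 -0.049 ]
   len 114.4 ang -174.9
   len 114.4 ang 5.1
hous [[0.642, 0.1322], [0.6618, -0.0632]] mean [0.6519 0.0345]
   len 196.5 ang -84.2
   len 196.5 ang 95.8
[[0.4118, 0.1111], [0.6383, 0.1537]]
handle top (scene near-right corner etc) [368.68335694 212.55447377]
```

Run:
```python
from h import *
go(((.599,.024,.18),5.3),((.599,.024,.074),5.3))
d=np.load("pics/w3.npz"); print("plate corner",onz((235+112/4-.4,145+157/4-.4),d["K"],d["Rc"],d["c"],.062))
```

```text
[-0.289, 0.093, 0.975, -0.001, 0.002, 0.022] rows>=3.1
[0.0, -0.0, 0.707, 0.0, -0.0, 0.0] rows>=2.1
plate corner [0.63599837 0.11153408 0.062     ]
```

Emit:
{"fn": "send_rows", "kwargs": {
  "steps": [
    [[-0.29,0.09,0.97,0,0,0.02],[-0.29,0.09,0.97,0,0,0.02],[-0.29,0.09,0.97,0,0,0.02],[-0.29,0.09,0.97,0,0,0.02],[-0.29,0.09,0.97,0,0,0.02],[-0.29,0.09,0.97,0,0,0.02],[-0.29,0.09,0.97,0,0,0.02]]
  ]
}}

```text
time_s: 12.9
ee_pos: [0.6012, 0.0232, 0.1843]
tool_rot: [0.999, 0.046, 0.002, 0.0]
contact_force: [-0.3, -0.4, -0.6]
grip_width: 0.458
gripper_force: 40.8
```

Run:
```python
from h import *
state(); go(((.599,.024,.075),5.3))
```

```text
t 12.9 p [0.6012 0.0232 0.1843] psi 5.31 q [-0.04  0.49  1.56  0.    1.08  1.44] w 0.458
[-0.017, -0.007, 0.728, 0.001, -0.005, 0.0] rows>=2.2
```

Emit:
{"fn": "send_rows", "kwargs": {
  "steps": [
    [[-0.01,0,0.25,0,0,0],[-0.01,0,0.45,0,0,0],[-0.01,0,0.6,0,0,0],[-0.01,0,0.66,0,0,0],[-0.01,0,0.7,0,0,0],[-0.01,0,0.7,0,0,0],[-0.01,0,0.7,0,0,0]]
  ]
}}

```text
time_s: 13.6
ee_pos: [0.5989, 0.0227, 0.0781]
tool_rot: [0.999, 0.046, 0.001, 0.0]
contact_force: [0.7, -0.6, -1.1]
grip_width: 0.46
gripper_force: 40.9
```

Down about 3.5 mm more, release, rise.

Emit:
{"fn": "send_rows", "kwargs": {
  "steps": [
    [[0,0,0.015,0,0,0],[0,0,0.025,0,0,0],[0,0,0.025,0,0,0]]
  ]
}}

```text
time_s: 13.9
ee_pos: [0.5983, 0.0227, 0.0734]
tool_rot: [0.999, 0.046, 0.0, 0.0]
contact_force: [0.5, -0.2, 0.3]
grip_width: 0.459
gripper_force: 40.9
```

Emit:
{"fn": "send_rows", "kwargs": {
  "steps": [
    [[0,0,0,0,0,0],[0,0,0,0,0,0],[0,0,0,0,0,0],[0,0,0,0,0,0],[0,0,-0.3,0,0,0],[0,0,-0.6,0,0,0],[0,0,-1,0,0,0],[0,0,-1,0,0,0],[0,0,-1,0,0,0]]
  ],
  "grip": 0.3
}}

```text
time_s: 14.8
ee_pos: [0.5988, 0.0226, 0.2249]
tool_rot: [0.999, 0.046, 0.002, 0.0]
contact_force: [-0.8, 0.3, -0.7]
grip_width: 0.65
gripper_force: 0.0
```

Run:
```python
from h import *
state(); go(((.5633,.2577,.26),61.2),((.5633,.2577,.15),61.2))
```

```text
t 14.8 p [0.5988 0.0226 0.2249] psi 5.28 q [-0.04  0.44  1.53 -0.    1.16  1.44] w 0.65
[-0.045, -0.791, -0.118, 0.001, -0.002, -0.621] rows>=3.3
[0.331, -0.72, -0.117, 0.001, -0.002, -0.621] rows>=3.3
[0.0, -0.0, 0.733, -0.0, 0.0, 0.0] rows>=2.2
```

Emit:
{"fn": "send_rows", "kwargs": {
  "steps": [
    [[-0.05,-0.79,-0.12,0,0,-0.62],[-0.05,-0.79,-0.12,0,0,-0.62],[-0.05,-0.79,-0.12,0,0,-0.62],[-0.05,-0.79,-0.12,0,0,-0.62],[-0.05,-0.79,-0.12,0,0,-0.62]]
  ]
}}

```text
time_s: 15.3
ee_pos: [0.5789, 0.1405, 0.239]
tool_rot: [0.958, 0.286, -0.002, -0.0]
contact_force: [-0.6, -0.9, 0.7]
grip_width: 0.654
gripper_force: 0.0
```

Emit:
{"fn": "send_rows", "kwargs": {
  "steps": [
    [[0.33,-0.72,-0.12,0,0,-0.62],[0.33,-0.72,-0.12,0,0,-0.62],[0.33,-0.72,-0.12,0,0,-0.62],[0.33,-0.72,-0.12,0,0,-0.62],[0.33,-0.72,-0.12,0,0,-0.62],[0.33,-0.72,-0.12,0,0,-0.62],[0.33,-0.72,-0.12,0,0,-0.62]]
  ]
}}

```text
time_s: 16.0
ee_pos: [0.5621, 0.2567, 0.2584]
tool_rot: [0.862, 0.507, -0.0, -0.0]
contact_force: [-0.3, -0.1, 0.2]
grip_width: 0.646
gripper_force: 0.0
```

```bash
cat >> h.py <<'E'
def findblocks(name="wrist",z=.034,box=(.40,.72,.10,.32),cc=None,th=150):
    """low-saturation bright blobs in a world box on the table -> centre(mm), sizes, angle of the long side (deg)"""
    im,K,Rc,c=cam(name) if cc is None else cc
    h=cv2.cvtColor(im,cv2.COLOR_RGB2HSV); m=((h[:,:,2]>th)&(h[:,:,1]<45)).astype(np.uint8)
    m=cv2.morphologyEx(m,cv2.MORPH_CLOSE,np.ones((7,7),np.uint8)) 
    for ct in cv2.findContours(m,cv2.RETR_EXTERNAL,cv2.CHAIN_APPROX_NONE)[0]:
        if cv2.contourArea(ct)<150: continue
        P=np.array([onz(p[0],K,Rc,c,z)[:2] for p in ct]); (c0,s,a)=cv2.minAreaRect((P*1000).astype(np.float32))
        if not(box[0]<c0[0]/1000<box[1] and box[2]<c0[1]/1000<box[3]) or max(s)>70 or min(s)<12: continue
        print(name,"blob",np.round(c0,1),np.round(s,1),"long at",round(a if s[0]>s[1] else a+90,1),"px",ct.mean(0)[0].round())
    return im,K,Rc,c
E
python3 - <<'E'
from h import *
state(); im,*_=findblocks(); save("w4",im); findblocks("scene")
E
```

```text
t 16.0 p [0.5621 0.2567 0.2584] psi 60.92 q [ 0.35  0.45  1.43 -0.    1.26  0.86] w 0.646
wrist blob [620.7 105.2] [48.8 40.5] long at 6.5 px [445. 290.]
wrist blob [644.4 221.4] [40.2 26.1] long at 5.7 px [419. 185.]
wrist blob [588.  297.5] [25.2 39.4] long at 152.5 px [332. 144.]
```

View pics/w4.png

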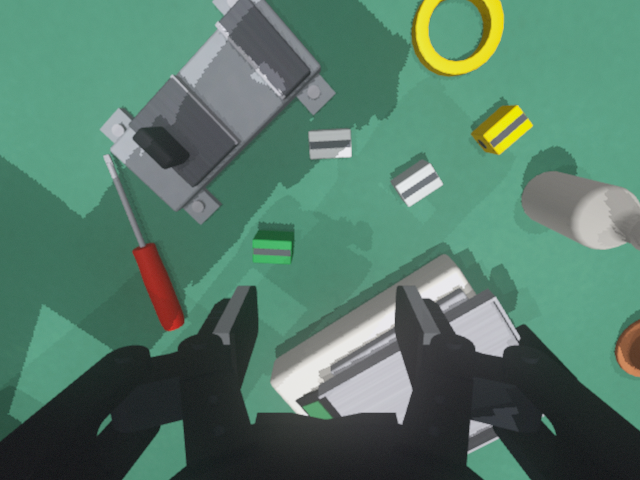

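Run:
```python
from h import *
go(((.588,.2972,.13),62.5),((.588,.2972,.005),62.5))
```

```text
[0.319, 0.02, 0.858, -0.0, 0.0, -0.034] rows>=2.7
[-0.0, 0.0, 0.833, -0.0, -0.0, 0.0] rows>=2.5
```

b1 was knocked: it is now at wrist pixel (330,144), or (0.588, 0.297), still upright. I grasp it there.

Emit:
{"fn": "send_rows", "kwargs": {
  "steps": [
    [[0.32,0.02,0.86,0,0,-0.03],[0.32,0.02,0.86,0,0,-0.03],[0.32,0.02,0.86,0,0,-0.03],[0.32,0.02,0.86,0,0,-0.03],[0.32,0.02,0.86,0,0,-0.03],[0.32,0.02,0.86,0,0,-0.03],[0.32,0.02,0.86,0,0,-0.03]]
  ]
}}

```text
time_s: 16.8
ee_pos: [0.5887, 0.2979, 0.1325]
tool_rot: [0.855, 0.518, 0.002, 0.0]
contact_force: [0.5, -0.4, 0.2]
grip_width: 0.649
gripper_force: 0.0
```

Run:
```python
from h import *
state(); go(((.588,.2972,.005),62.5))
```

```text
t 16.8 p [0.5887 0.2979 0.1325] psi 62.4 q [ 0.4   0.65  1.43 -0.    1.06  0.88] w 0.649
[-0.008, -0.004, 0.85, 0.003, -0.003, -0.002] rows>=2.5
```

Emit:
{"fn": "send_rows", "kwargs": {
  "steps": [
    [[0,0,0.3,0,0,0],[0,0,0.55,0,0,0],[0,0,0.75,0,0,0],[0,0,0.83,0,0,0],[0,0,0.83,0,0,0],[0,0,0.83,0,0,0],[0,0,0.83,0,0,0]]
  ]
}}

```text
time_s: 17.5
ee_pos: [0.589, 0.2985, 0.0077]
tool_rot: [0.855, 0.518, 0.002, 0.0]
contact_force: [0.3, 0.5, 0.8]
grip_width: 0.648
gripper_force: 0.0
```

Emit:
{"fn": "send_rows", "kwargs": {
  "steps": [
    [[0,0,0,0,0,0],[0,0,0,0,0,0],[0,0,0,0,0,0],[0,0,0,0,0,0],[0,0,0,0,0,0],[0,0,0,0,0,0]]
  ],
  "grip": -1,
  "force": 40
}}

```text
time_s: 18.1
ee_pos: [0.5887, 0.2984, 0.0072]
tool_rot: [0.855, 0.518, 0.001, 0.0]
contact_force: [-1.7, -0.6, 7.0]
grip_width: 0.461
gripper_force: 40.6
```

Emit:
{"fn": "send_rows", "kwargs": {
  "steps": [
    [[0,0,-0.1,0,0,0],[0,0,-0.2,0,0,0],[0,0,-0.4,0,0,0],[0,0,-0.6,0,0,0],[0,0,-0.8,0,0,0],[0,0,-1,0,0,0],[0,0,-1,0,0,0],[0,0,-1,0,0,0]]
  ]
}}

```text
time_s: 18.9
ee_pos: [0.588, 0.2981, 0.157]
tool_rot: [0.855, 0.518, 0.001, 0.0]
contact_force: [0.0, -0.1, -1.3]
grip_width: 0.458
gripper_force: 40.6
```

Run:
```python
from h import *
state(); go(((.556,.02,.2),5.3))
```

```text
t 18.9 p [0.588  0.2981 0.157 ] psi 62.43 q [ 0.4   0.62  1.41 -0.    1.1   0.88] w 0.458
[-0.871, 0.335, -0.144, 0.0, -0.001, 0.635] rows>=3.3
[-0.605, 0.71, -0.144, 0.0, -0.001, 0.635] rows>=3.3
```

Emit:
{"fn": "send_rows", "kwargs": {
  "steps": [
    [[-0.87,0.34,-0.14,0,0,0.64],[-0.87,0.34,-0.14,0,0,0.64],[-0.87,0.34,-0.14,0,0,0.64],[-0.87,0.34,-0.14,0,0,0.64],[-0.87,0.34,-0.14,0,0,0.64]]
  ]
}}

```text
time_s: 19.4
ee_pos: [0.5723, 0.1577, 0.1761]
tool_rot: [0.958, 0.288, -0.001, -0.0]
contact_force: [0.7, 0.4, -1.1]
grip_width: 0.46
gripper_force: 40.7
```

Emit:
{"fn": "send_rows", "kwargs": {
  "steps": [
    [[-0.61,0.71,-0.14,0,0,0.63],[-0.61,0.71,-0.14,0,0,0.63],[-0.61,0.71,-0.14,0,0,0.63],[-0.61,0.71,-0.14,0,0,0.63],[-0.61,0.71,-0.14,0,0,0.63],[-0.61,0.71,-0.14,0,0,0.63],[-0.61,0.71,-0.14,0,0,0.63]]
  ]
}}

```text
time_s: 20.1
ee_pos: [0.5554, 0.0205, 0.1971]
tool_rot: [0.999, 0.048, -0.0, -0.0]
contact_force: [-0.6, -0.5, -1.1]
grip_width: 0.463
gripper_force: 40.8
```

Run:
```python
from h import *
state(); go(((.5552,.0201,.0735),5.3))
```

```text
t 20.1 p [0.5554 0.0205 0.1971] psi 5.48 q [-0.05  0.4   1.67  0.    1.07  1.43] w 0.463
[-0.001, 0.002, 0.824, -0.0, 0.001, 0.004] rows>=2.5
```

Emit:
{"fn": "send_rows", "kwargs": {
  "steps": [
    [[0,0,0.3,0,0,0],[0,0,0.55,0,0,0],[0,0,0.72,0,0,0],[0,0,0.79,0,0,0],[0,0,0.82,0,0,0],[0,0,0.83,0,0,0],[0,0,0.83,0,0,0],[0,0,0.83,0,0,0]]
  ]
}}

```text
time_s: 20.9
ee_pos: [0.5561, 0.0194, 0.0741]
tool_rot: [0.999, 0.046, 0.001, 0.0]
contact_force: [-0.8, -0.1, -1.4]
grip_width: 0.457
gripper_force: 40.7
```

Emit:
{"fn": "send_rows", "kwargs": {
  "steps": [
    [[0,0,0,0,0,0],[0,0,0,0,0,0],[0,0,0,0,0,0],[0,0,0,0,0,0],[0,0,-0.3,0,0,0],[0,0,-0.6,0,0,0],[0,0,-1,0,0,0],[0,0,-1,0,0,0],[0,0,-1,0,0,0]]
  ],
  "grip": 0.3
}}

```text
time_s: 21.8
ee_pos: [0.5562, 0.0193, 0.2248]
tool_rot: [0.999, 0.046, 0.002, 0.0]
contact_force: [-0.0, -0.6, -0.8]
grip_width: 0.65
gripper_force: 0.0
```

Run:
```python
from h import *
state(); go(((.644,.2,.26),95.7))
```

```text
t 21.8 p [0.5562 0.0193 0.2248] psi 5.28 q [-0.05  0.37  1.64  0.    1.13  1.43] w 0.65
[0.347, -0.573, -0.116, 0.002, -0.002, -1.005] rows>=5.3
[0.651, -0.157, -0.116, 0.002, -0.002, -1.005] rows>=5.3
```

Emit:
{"fn": "send_rows", "kwargs": {
  "steps": [
    [[0.35,-0.57,-0.12,0,0,-1],[0.35,-0.57,-0.12,0,0,-1],[0.35,-0.57,-0.12,0,0,-1],[0.35,-0.57,-0.12,0,0,-1],[0.35,-0.57,-0.12,0,0,-1],[0.35,-0.57,-0.12,0,0,-1],[0.35,-0.57,-0.12,0,0,-1]]
  ]
}}

```text
time_s: 22.5
ee_pos: [0.5992, 0.1093, 0.2388]
tool_rot: [0.905, 0.425, -0.002, -0.001]
contact_force: [0.0, -0.2, 0.1]
grip_width: 0.649
gripper_force: 0.0
```

Emit:
{"fn": "send_rows", "kwargs": {
  "steps": [
    [[0.65,-0.16,-0.12,0,0,-1],[0.65,-0.16,-0.12,0,0,-1],[0.65,-0.16,-0.12,0,0,-1],[0.65,-0.16,-0.12,0,0,-1],[0.65,-0.16,-0.12,0,0,-1],[0.65,-0.16,-0.12,0,0,-1],[0.65,-0.16,-0.12,0,0,-1],[0.65,-0.16,-0.12,0,0,-1]]
  ]
}}

```text
time_s: 23.3
ee_pos: [0.6435, 0.1996, 0.258]
tool_rot: [0.675, 0.738, -0.001, -0.0]
contact_force: [0.5, -0.3, 0.3]
grip_width: 0.647
gripper_force: 0.0
```

Run:
```python
from h import *
state(); findblocks(); go(((.6445,.2213,.13),95.7),((.6445,.2213,.006),95.7))
```

```text
t 23.3 p [0.6435 0.1996 0.258 ] psi 95.14 q [ 0.23  0.56  1.26 -0.    1.32  0.14] w 0.647
wrist blob [644.8 221.3] [39.8 25. ] long at 5.1 px [331. 173.]
[0.144, 0.02, 0.855, -0.001, 0.0, -0.012] rows>=2.6
[0.0, -0.0, 0.827, -0.0, 0.0, 0.0] rows>=2.5
```

Emit:
{"fn": "send_rows", "kwargs": {
  "steps": [
    [[0.14,0.02,0.85,0,0,0],[0.14,0.02,0.85,0,0,0],[0.14,0.02,0.85,0,0,0],[0.14,0.02,0.85,0,0,0],[0.14,0.02,0.85,0,0,0],[0.14,0.02,0.85,0,0,0],[0.14,0.02,0.85,0,0,0]]
  ]
}}

```text
time_s: 24.05
ee_pos: [0.6457, 0.2209, 0.1338]
tool_rot: [0.674, 0.739, 0.001, 0.001]
contact_force: [0.2, 0.6, -0.2]
grip_width: 0.65
gripper_force: 0.0
```

Emit:
{"fn": "send_rows", "kwargs": {
  "steps": [
    [[0,0,0.3,0,0,0],[0,0,0.55,0,0,0],[0,0,0.75,0,0,0],[0,0,0.82,0,0,0],[0,0,0.82,0,0,0],[0,0,0.82,0,0,0],[0,0,0.82,0,0,0]]
  ]
}}

```text
time_s: 24.75
ee_pos: [0.646, 0.2212, 0.0108]
tool_rot: [0.674, 0.739, 0.001, 0.001]
contact_force: [-0.8, -0.4, 0.5]
grip_width: 0.652
gripper_force: 0.0
```

Emit:
{"fn": "send_rows", "kwargs": {
  "steps": [
    [[0,0,0,0,0,0],[0,0,0,0,0,0],[0,0,0,0,0,0],[0,0,0,0,0,0],[0,0,0,0,0,0],[0,0,0,0,0,0]]
  ],
  "grip": -1,
  "force": 40
}}

```text
time_s: 25.35
ee_pos: [0.6456, 0.2211, 0.0102]
tool_rot: [0.674, 0.739, 0.001, 0.001]
contact_force: [-1.0, 0.0, 8.2]
grip_width: 0.458
gripper_force: 41.0
```

Emit:
{"fn": "send_rows", "kwargs": {
  "steps": [
    [[0,0,-0.1,0,0,0],[0,0,-0.2,0,0,0],[0,0,-0.4,0,0,0],[0,0,-0.6,0,0,0],[0,0,-0.8,0,0,0],[0,0,-1,0,0,0],[0,0,-1,0,0,0],[0,0,-1,0,0,0]]
  ]
}}

```text
time_s: 26.15
ee_pos: [0.6449, 0.2209, 0.16]
tool_rot: [0.674, 0.739, 0.001, 0.0]
contact_force: [0.3, -0.8, -1.0]
grip_width: 0.46
gripper_force: 40.7
```

Run:
```python
from h import *
state(); go(((.513,.0162,.21),5.3))
```

```text
t 26.15 p [0.6449 0.2209 0.16  ] psi 95.28 q [0.26 0.66 1.34 0.   1.14 0.17] w 0.46
[-0.639, -0.5, -0.168, 0.001, -0.001, 1.0] rows>=5.2
[-0.806, 0.098, -0.167, 0.001, -0.001, 1.0] rows>=5.2
```

Bottom offset here is 0.010, so the release height is 0.0765.

Emit:
{"fn": "send_rows", "kwargs": {
  "steps": [
    [[-0.64,-0.5,-0.17,0,0,1],[-0.64,-0.5,-0.17,0,0,1],[-0.64,-0.5,-0.17,0,0,1],[-0.64,-0.5,-0.17,0,0,1],[-0.64,-0.5,-0.17,0,0,1],[-0.64,-0.5,-0.17,0,0,1],[-0.64,-0.5,-0.17,0,0,1]]
  ]
}}

```text
time_s: 26.85
ee_pos: [0.5783, 0.1183, 0.1832]
tool_rot: [0.905, 0.425, -0.001, -0.0]
contact_force: [0.3, 0.0, -1.1]
grip_width: 0.462
gripper_force: 40.9
```

Emit:
{"fn": "send_rows", "kwargs": {
  "steps": [
    [[-0.81,0.1,-0.17,0,0,1],[-0.81,0.1,-0.17,0,0,1],[-0.81,0.1,-0.17,0,0,1],[-0.81,0.1,-0.17,0,0,1],[-0.81,0.1,-0.17,0,0,1],[-0.81,0.1,-0.17,0,0,1],[-0.81,0.1,-0.17,0,0,1],[-0.81,0.1,-0.17,0,0,1],[-0.81,0.1,-0.17,0,0,1]]
  ]
}}

```text
time_s: 27.75
ee_pos: [0.5127, 0.0154, 0.2093]
tool_rot: [0.999, 0.047, -0.0, -0.0]
contact_force: [-0.1, 0.2, -1.3]
grip_width: 0.462
gripper_force: 40.9
```

Run:
```python
from h import *
state(); go(((.513,.0162,.0765),5.3))
```

```text
t 27.75 p [0.5127 0.0154 0.2093] psi 5.38 q [-0.06  0.31  1.77 -0.    1.06  1.42] w 0.462
[0.003, -0.005, 0.885, -0.0, 0.001, 0.002] rows>=2.7
```

Emit:
{"fn": "send_rows", "kwargs": {
  "steps": [
    [[0,0,0.3,0,0,0],[0,0,0.55,0,0,0],[0,0,0.75,0,0,0],[0,0,0.84,0,0,0],[0,0,0.87,0,0,0],[0,0,0.88,0,0,0],[0,0,0.88,0,0,0],[0,0,0.88,0,0,0]]
  ]
}}

```text
time_s: 28.55
ee_pos: [0.5135, 0.0153, 0.0787]
tool_rot: [0.999, 0.046, 0.001, 0.0]
contact_force: [0.2, -0.7, -1.1]
grip_width: 0.461
gripper_force: 40.8
```

Emit:
{"fn": "send_rows", "kwargs": {
  "steps": [
    [[0,0,0,0,0,0],[0,0,0,0,0,0],[0,0,0,0,0,0],[0,0,0,0,0,0],[0,0,-0.3,0,0,0],[0,0,-0.6,0,0,0],[0,0,-1,0,0,0],[0,0,-1,0,0,0],[0,0,-1,0,0,0]]
  ],
  "grip": 0.3
}}

```text
time_s: 29.45
ee_pos: [0.5136, 0.0153, 0.2292]
tool_rot: [0.999, 0.046, 0.002, 0.0]
contact_force: [-0.3, 0.0, -1.3]
grip_width: 0.653
gripper_force: 0.0
```

Emit:
{"fn": "send_rows", "kwargs": {
  "steps": [
    [[0,0,-0.8,0,0,-0.9],[0,0,-0.8,0,0,-0.9],[0,0,-0.8,0,0,-0.9],[0,0,-0.8,0,0,-0.9],[0,0,-0.8,0,0,-0.9],[0,0,-0.8,0,0,-0.9],[0,0,-0.8,0,0,-0.9],[0,0,-0.8,0,0,-0.9]]
  ]
}}

```text
time_s: 30.25
ee_pos: [0.5127, 0.0153, 0.3466]
tool_rot: [0.922, 0.388, -0.001, -0.0]
contact_force: [0.2, 0.7, -0.3]
grip_width: 0.653
gripper_force: 0.0
```

Run:
```python
from h import *
state(); im,*_=cam("scene"); im2,*_=cam("side")
a=cv2.resize(im[165:285,245:395],None,fx=2.6,fy=2.6); b=cv2.resize(im2[230:350,245:395],None,fx=2.6,fy=2.6); save("chk",np.hstack([a,b]))
```

```text
t 30.25 p [0.5127 0.0153 0.3466] psi 45.64 q [-0.06  0.19  1.58 -0.    1.37  0.71] w 0.653
```

View pics/chk.png

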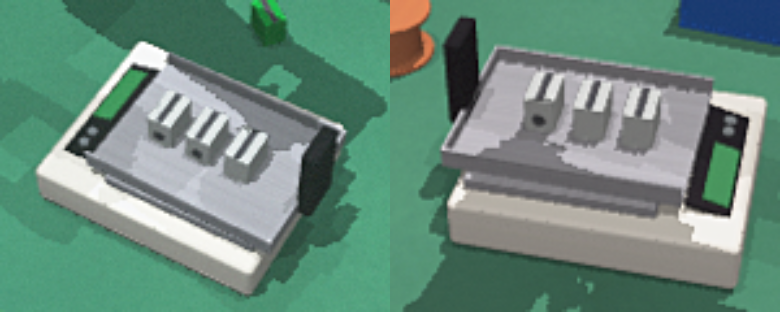

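The pan on the scale holds all three blocks upright in a row. I check that no further grey block hides beyond the bin.

Run:
```python
from h import *
for n in("scene0","side0","wrist0"):
    d=np.load(f"pics/{n}.npz");cc=(d["im"],d["K"],d["Rc"],d["c"]); print(n)
    findblocks(n,z=.034,box=(.1,.95,-.95,-.1),cc=cc,th=130)
    for p in [(0,479),(150,479),(320,479),(0,240),(639,240),(0,0),(639,0),(639,479)]: 
        v=onz(p,*cc[1:],0); print(p,v[:2].round(2),end=" ")
    print()
```

```text
scene0
(0, 479) [ 0.39 -0.8 ] (150, 479) [ 0.62 -0.63] (320, 479) [ 0.88 -0.44] (0, 240) [-0.13 -0.49] (639, 240) [1.22 0.49] (0, 0) [-1.32  0.22] (639, 0) [0.9  1.76] (639, 479) [ 1.36 -0.09] 
side0
(0, 479) [0.9  0.59] (150, 479) [0.68 0.51] (320, 479) [0.42 0.42] (0, 240) [1.46 0.08] (639, 240) [-0.17 -0.49] (0, 0) [ 4.79 -2.95] (639, 0) [-0.85 -4.77] (639, 479) [-0.05  0.25] 
wrist0
(0, 479) [-0.32 -0.23] (150, 479) [-0.27 -0.41] (320, 479) [-0.21 -0.62] (0, 240) [ 0.01 -0.22] (639, 240) [ 0.19 -0.85] (0, 0) [ 0.24 -0.21] (639, 0) [ 0.38 -0.74] (639, 479) [-0.1  -1.01]
```

View pics/wrist0.png

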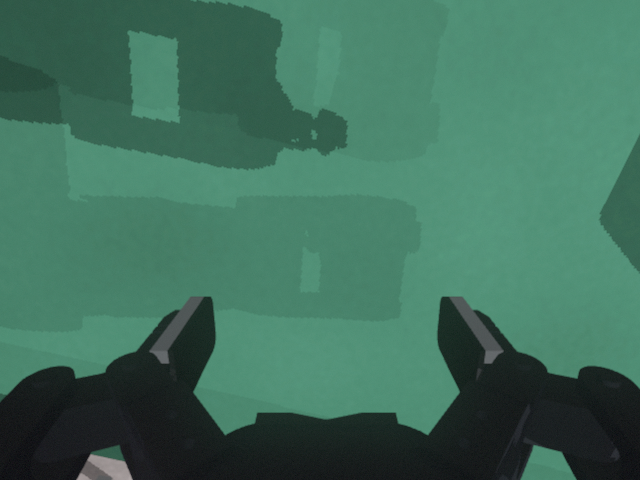

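No other blocks. I fit a rough kinematic model from the recorded states to check the tipping pose's wrist angles.

```bash
cat > kin.py <<'E'
import numpy as np
from scipy.optimize import least_squares
# q2 q3 q5 | rho z (TCP, tool down)
D=[(.351,1.652,.5497,.2309,),(.42,1.29,np.hypot(.5369,.326),.3363),(.55,1.54,np.hypot(.4912,.3757),.1545),(.47,1.58,np.hypot(.4622,.368),.1913),
(.65,1.38,np.hypot(.5486,.3853),.1495),(.46,1.27,np.hypot(.6408,.0427),.326),(.49,1.56,.6016,.1843),(.44,1.53,.5992,.2249),(.45,1.43,np.hypot(.5621,.2567),.2584),(.65,1.43,np.hypot(.5887,.2979),.1325),
(.40,1.67,.5558,.1971),(.31,1.77,.5129,.2093),(.19,1.58,.5129,.3466),(.66,1.34,np.hypot(.6449,.2209),.16)]
D=np.array(D)
f=lambda p:np.r_[p[0]+p[1]*np.sin(D[:,0])+p[2]*np.sin(D[:,0]+D[:,1])-D[:,2],p[3]+p[1]*np.cos(D[:,0])+p[2]*np.cos(D[:,0]+D[:,1])-D[:,3]]
s=least_squares(f,[0,.4,.4,.1]); a0,L1,L2,h=s.x
if __name__=="__main__":
    print(s.x.round(3),abs(s.fun).max().round(4))
def ik(p,tz,Dt):
    wc=p-Dt*tz; q1=np.arctan2(wc[1],wc[0]); r=np.hypot(wc[0],wc[1])-a0; z=wc[2]-(h+Dt); d=np.hypot(r,z)
    c3=(d*d-L1*L1-L2*L2)/(2*L1*L2); q3=np.arccos(np.clip(c3,-1,1)); q2=np.arctan2(r,z)-np.arctan2(L2*np.sin(q3),L1+L2*np.cos(q3)); al=q2+q3
    e=np.array([np.cos(q1),np.sin(q1),0]); f=np.sin(al)*e+np.array([0,0,np.cos(al)]); pe=np.cos(al)*e-np.array([0,0,np.sin(al)]); sd=np.cross(f,pe)
    return np.array([q1,q2,q3,np.arctan2(tz@sd,tz@pe),np.arccos(tz@f)]).round(2)
E
python3 - <<'E'
from kin import *
import kin; print(kin.s.x.round(3),abs(kin.s.fun).max())
bin_=np.array([.477,-.349])
for Dt in(.2,.28):
  for ud in(-36,-15,0,5.3):
    u=np.array([np.cos(np.radians(ud)),np.sin(np.radians(ud)),0]); lip=np.r_[bin_,.125]+.03*u
    for th in(0,25,50,60):
        t=np.radians(th); g=lip+u*(.205*np.cos(t)-.064*np.sin(t))+np.array([0,0,.205*np.sin(t)+.064*np.cos(t)]); tz=u*np.sin(t)-np.array([0,0,np.cos(t)])
        print(Dt,ud,th,(g+.019*tz).round(3),ik(g+.019*tz,tz,Dt))
E
```

```text
[-0.012  0.475  0.442 -0.032] 0.008969580377291009
0.2 -36 0 [ 0.667 -0.487  0.17 ] [-0.63  1.    0.7  -0.    1.45]
0.2 -36 25 [ 0.636 -0.465  0.252] [-0.63  0.65  1.18  0.    0.88]
0.2 -36 50 [ 0.58  -0.424  0.311] [-0.63  0.37  1.6   0.01  0.3 ]
0.2 -36 60 [ 0.553 -0.404  0.325] [-0.63  0.28  1.77  0.06  0.05]
0.2 -15 0 [ 0.704 -0.41   0.17 ] [-0.53  0.96  0.76  0.    1.41]
0.2 -15 25 [ 0.667 -0.4    0.252] [-0.57  0.64  1.2   0.17  0.89]
0.2 -15 50 [ 0.6   -0.382  0.311] [-0.65  0.37  1.6   0.74  0.44]
0.2 -15 60 [ 0.567 -0.373  0.325] [-0.69  0.29  1.75  1.32  0.38]
0.2 0 0 [ 0.712 -0.349  0.17 ] [-0.46  0.9   0.88  0.    1.36]
0.2 0 25 [ 0.674 -0.349  0.252] [-0.53  0.61  1.24  0.27  0.92]
0.2 0 50 [ 0.604 -0.349  0.311] [-0.66  0.38  1.59  0.92  0.63]
0.2 0 60 [ 0.571 -0.349  0.325] [-0.72  0.31  1.72  1.3   0.64]
0.2 5.3 0 [ 0.711 -0.327  0.17 ] [-0.43  0.88  0.93 -0.    1.34]
0.2 5.3 25 [ 0.673 -0.331  0.252] [-0.52  0.6   1.26  0.31  0.94]
0.2 5.3 50 [ 0.604 -0.337  0.311] [-0.66  0.38  1.59  0.95  0.7 ]
0.2 5.3 60 [ 0.57  -0.34   0.325] [-0.73  0.32  1.71  1.28  0.72]
0.28 
[... 354 characters left out ...]
  0.252] [-0.59  0.57  1.32  0.18  0.84]
0.28 -15 50 [ 0.6   -0.382  0.311] [-0.69  0.29  1.78  0.95  0.4 ]
0.28 -15 60 [ 0.567 -0.373  0.325] [-0.75  0.22  1.95  1.61  0.42]
0.28 0 0 [ 0.712 -0.349  0.17 ] [-0.46  0.9   0.88  0.    1.36]
0.28 0 25 [ 0.674 -0.349  0.252] [-0.56  0.56  1.35  0.3   0.88]
0.28 0 50 [ 0.604 -0.349  0.311] [-0.73  0.31  1.75  1.05  0.63]
0.28 0 60 [ 0.571 -0.349  0.325] [-0.82  0.26  1.89  1.43  0.69]
0.28 5.3 0 [ 0.711 -0.327  0.17 ] [-0.43  0.88  0.93 -0.    1.34]
0.28 5.3 25 [ 0.673 -0.331  0.252] [-0.55  0.55  1.36  0.33  0.9 ]
0.28 5.3 50 [ 0.604 -0.337  0.311] [-0.74  0.32  1.74  1.05  0.71]
0.28 5.3 60 [ 0.57  -0.34   0.325] [-0.83  0.28  1.87  1.38  0.78]
```

Run:
```python
from h import *
go(((.6672,.0305,.3),70),((.6672,.0305,.2),95.3))
```

```text
[0.792, 0.666, 0.313, -0.001, 0.0, -0.54] rows>=3.2
[-0.0, 0.0, 0.667, 0.0, -0.0, -0.562] rows>=2.9
```

Emit:
{"fn": "send_rows", "kwargs": {
  "steps": [
    [[0.79,0.67,0.31,0,0,-0.54],[0.79,0.67,0.31,0,0,-0.54],[0.79,0.67,0.31,0,0,-0.54],[0.79,0.67,0.31,0,0,-0.54],[0.79,0.67,0.31,0,0,-0.54],[0.79,0.67,0.31,0,0,-0.54]]
  ],
  "grip": 0.1
}}

```text
time_s: 30.95
ee_pos: [0.667, 0.0301, 0.3011]
tool_rot: [0.819, 0.574, -0.0, -0.0]
contact_force: [-0.8, -0.4, 0.3]
grip_width: 0.55
gripper_force: 0.0
```

Emit:
{"fn": "send_rows", "kwargs": {
  "steps": [
    [[0,0,0.67,0,0,-0.56],[0,0,0.67,0,0,-0.56],[0,0,0.67,0,0,-0.56],[0,0,0.67,0,0,-0.56],[0,0,0.67,0,0,-0.56],[0,0,0.67,0,0,-0.56],[0,0,0.67,0,0,-0.56]]
  ]
}}

```text
time_s: 31.65
ee_pos: [0.6678, 0.0302, 0.2019]
tool_rot: [0.675, 0.738, 0.001, 0.001]
contact_force: [0.0, 0.2, -1.1]
grip_width: 0.55
gripper_force: 0.0
```

Run:
```python
from h import *
state(); go(((.6672,.0305,.109),95.3)); im,K,Rc,c=cam("wrist"); save("w5",im); print(proj((.6672,.0305,.147),K,Rc,c))
```

```text
t 31.65 p [0.6678 0.0302 0.2019] psi 95.16 q [-0.02  0.59  1.35  0.    1.2  -0.11] w 0.55
[0.003, -0.005, 0.619, 0.003, 0.0, -0.003] rows>=1.9
[326.34730878 255.30412449]
```

Emit:
{"fn": "send_rows", "kwargs": {
  "steps": [
    [[0,0,0.25,0,0,0],[0,0,0.45,0,0,0],[0,0,0.62,0,0,0],[0,0,0.62,0,0,0],[0,0,0.62,0,0,0],[0,0,0.62,0,0,0]]
  ]
}}

```text
time_s: 32.3
ee_pos: [0.6685, 0.0302, 0.1096]
tool_rot: [0.674, 0.739, 0.001, 0.001]
contact_force: [1.0, 0.2, 0.8]
grip_width: 0.549
gripper_force: 0.0
```

Emit:
{"fn": "send_rows", "kwargs": {
  "steps": [
    [[0,0,0,0,0,0],[0,0,0,0,0,0],[0,0,0,0,0,0],[0,0,0,0,0,0],[0,0,0,0,0,0],[0,0,0,0,0,0]]
  ],
  "grip": -1,
  "force": 115
}}

```text
time_s: 32.9
ee_pos: [0.6683, 0.0302, 0.1089]
tool_rot: [0.674, 0.739, 0.001, 0.001]
contact_force: [-0.7, 0.2, 5.9]
grip_width: 0.171
gripper_force: 112.6
```

Emit:
{"fn": "send_rows", "kwargs": {
  "steps": [
    [[0,0,-0.05,0,0,0],[0,0,-0.1,0,0,0],[0,0,-0.15,0,0,0],[0,0,-0.2,0,0,0],[0,0,-0.25,0,0,0],[0,0,-0.3,0,0,0],[0,0,-0.35,0,0,0],[0,0,-0.4,0,0,0],[0,0,-0.45,0,0,0],[0,0,-0.5,0,0,0],[0,0,-0.5,0,0,0]]
  ]
}}

```text
time_s: 34.0
ee_pos: [0.668, 0.0302, 0.1839]
tool_rot: [0.674, 0.739, 0.001, 0.001]
contact_force: [-0.3, 0.5, -4.9]
grip_width: 0.174
gripper_force: 112.6
```

Run:
```python
from h import *
state(); im,*_=cam("side"); im2,*_=cam("scene"); save("chk2",np.hstack([cv2.resize(im[190:350,235:405],None,fx=2.3,fy=2.3),cv2.resize(im2[125:285,235:405],None,fx=2.3,fy=2.3)]))
go(((.72,-.14,.175),95.3),((.72,-.327,.185),95.3))
```

```text
t 34.0 p [0.668  0.0302 0.1839] psi 95.28 q [-0.02  0.61  1.36  0.    1.17 -0.12] w 0.174
[-0.581, 0.122, 0.025, 0.0, -0.0, -0.0] rows>=1.8
[-0.581, 0.122, 0.025, 0.0, -0.0, -0.0] rows>=1.8
[-0.621, -0.058, -0.033, 0.0, -0.0, 0.0] rows>=1.9
[-0.621, -0.058, -0.033, 0.0, -0.0, 0.0] rows>=1.9
```

View pics/chk2.png

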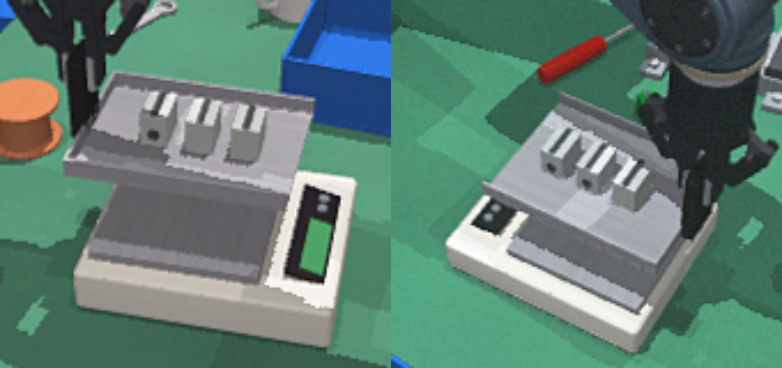

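The pan is lifted level with the blocks in place. I carry it gently to the bin.

Emit:
{"fn": "send_rows", "kwargs": {
  "steps": [
    [[-0.04,0.05,0,0,0,0],[-0.12,0.08,0,0,0,0],[-0.22,0.1,0,0,0,0],[-0.32,0.12,0,0,0,0],[-0.42,0.12,0,0,0,0],[-0.52,0.12,0,0,0,0],[-0.62,0.12,0,0,0,0],[-0.7,0.12,0,0,0,0],[-0.76,0.12,0,0,0,0],[-0.8,0.12,0,0,0,0],[-0.8,0.12,0,0,0,0]]
  ]
}}

```text
time_s: 35.2
ee_pos: [0.6965, -0.0883, 0.1825]
tool_rot: [0.674, 0.739, -0.0, 0.0]
contact_force: [-0.1, -0.3, -5.8]
grip_width: 0.166
gripper_force: 112.7
```

Emit:
{"fn": "send_rows", "kwargs": {
  "steps": [
    [[-0.04,0,0,0,0,0],[-0.12,0,0,0,0,0],[-0.22,0,0,0,0,0],[-0.32,0,0,0,0,0],[-0.42,0,0,0,0,0],[-0.52,0,0,0,0,0],[-0.62,0,0,0,0,0],[-0.7,0,0,0,0,0],[-0.76,0,0,0,0,0],[-0.8,0,0,0,0,0],[-0.8,0,0,0,0,0]]
  ]
}}

```text
time_s: 36.3
ee_pos: [0.7075, -0.2078, 0.1825]
tool_rot: [0.674, 0.739, -0.0, 0.0]
contact_force: [0.2, 1.2, -4.8]
grip_width: 0.171
gripper_force: 112.7
```

Emit:
{"fn": "send_rows", "kwargs": {
  "steps": [
    [[-0.04,0,0,0,0,0],[-0.12,0,0,0,0,0],[-0.22,0,0,0,0,0],[-0.32,-0.02,0,0,0,0],[-0.42,-0.04,0,0,0,0],[-0.52,-0.04,0,0,0,0],[-0.62,-0.04,0,0,0,0],[-0.7,-0.04,0,0,0,0],[-0.76,-0.04,0,0,0,0],[-0.8,-0.04,0,0,0,0],[-0.8,-0.04,0,0,0,0]]
  ]
}}

```text
time_s: 37.4
ee_pos: [0.7126, -0.3278, 0.1823]
tool_rot: [0.674, 0.739, -0.0, -0.0]
contact_force: [0.2, 0.6, -5.3]
grip_width: 0.174
gripper_force: 112.7
```

```bash
cat >> h.py <<'E'
def tip(th,lip,ud):
    """TCP pos and R with the pan tilted th deg about its y, lip at given point, handle direction ud deg"""
    t=np.radians(th);a=np.radians(ud);u=np.array([np.cos(a),np.sin(a),0]);z=np.array([0,0,1.]); tz=u*np.sin(t)-z*np.cos(t)
    g=np.array(lip)+u*(.205*np.cos(t)-.064*np.sin(t))+z*(.205*np.sin(t)+.064*np.cos(t))
    x=np.array([-u[1],u[0],0]); return g+.020*tz, np.c_[x,np.cross(tz,x),tz]
E
python3 - <<'E'
from h import *
state(); im,K,Rc,c=cam("scene"); u=np.array([np.cos(.0925),np.sin(.0925)])
for n,p in zip("ABCD",[(202,259),(256,297),(187,372),(130,323)]): pass
lip=np.r_[np.array([.477,-.349])+.035*u,.125]; print("lip",lip)
go(*[tip(t,lip,5.3) for t in(0,15,30,40,50,57)])
save("chk3",im)
E
```

```text
t 37.4 p [ 0.7126 -0.3278  0.1823] psi 95.25 q [-0.49  0.85  0.94 -0.    1.35 -0.58] w 0.174
lip [ 0.51185037 -0.34576711  0.125     ]
[0.0, 0.023, 0.089, -0.0, -0.0, -0.001] rows>=0.3
[0.0, -0.122, -0.344, -0.333, -0.0, -0.0] rows>=1.7
[0.0, -0.122, -0.344, -0.333, 0.0, -0.0] rows>=1.7
[-0.0, -0.072, -0.233, -0.222, 0.0, 0.0] rows>=1.2
[0.0, -0.072, -0.233, -0.222, -0.0, 0.0] rows>=1.2
[-0.0, -0.046, -0.164, -0.156, -0.0, 0.0] rows>=0.8
```

Emit:
{"fn": "send_rows", "kwargs": {
  "steps": [
    [[0,0.01,0.05,0,0,0],[0,0.02,0.09,0,0,0],[0,0.02,0.09,0,0,0]]
  ]
}}

```text
time_s: 37.75
ee_pos: [0.7153, -0.3261, 0.1673]
tool_rot: [0.674, 0.739, -0.0, -0.001]
contact_force: [-0.1, -0.1, -5.7]
grip_width: 0.171
gripper_force: 112.7
```

Emit:
{"fn": "send_rows", "kwargs": {
  "steps": [
    [[0,-0.02,-0.06,-0.05,0,0],[0,-0.04,-0.12,-0.11,0,0],[0,-0.06,-0.17,-0.17,0,0],[0,-0.08,-0.23,-0.22,0,0],[0,-0.1,-0.29,-0.28,0,0],[0,-0.12,-0.34,-0.33,0,0],[0,-0.12,-0.34,-0.33,0,0]]
  ]
}}

```text
time_s: 38.45
ee_pos: [0.6971, -0.3289, 0.2214]
tool_rot: [0.668, 0.733, 0.096, 0.088]
contact_force: [0.0, 1.2, -5.3]
grip_width: 0.175
gripper_force: 112.9
```

Emit:
{"fn": "send_rows", "kwargs": {
  "steps": [
    [[0,-0.02,-0.06,-0.05,0,0],[0,-0.04,-0.12,-0.11,0,0],[0,-0.06,-0.17,-0.17,0,0],[0,-0.08,-0.23,-0.22,0,0],[0,-0.1,-0.29,-0.28,0,0],[0,-0.12,-0.34,-0.33,0,0],[0,-0.12,-0.34,-0.33,0,0]]
  ]
}}

```text
time_s: 39.15
ee_pos: [0.6667, -0.3314, 0.2648]
tool_rot: [0.651, 0.714, 0.189, 0.172]
contact_force: [1.1, -0.4, -4.6]
grip_width: 0.168
gripper_force: 113.3
```

Run:
```python
from h import *
state(); M=R.from_quat(get_obs()["tool_rot"]).as_matrix(); print("tilt",np.degrees(np.arccos(-M[2,2])))
lip=np.array([.5119,-.3458,.125]); go(*[tip(t,lip,5.3) for t in(40,50,57)]); print(get_obs()["contact_force"])
```

```text
t 39.15 p [ 0.6667 -0.3314  0.2648] psi 95.28 q [-0.64  0.51  1.41  0.45  0.87 -0.97] w 0.168
tilt 29.64855204701471
[-0.0, -0.07, -0.237, -0.23, -0.0, -0.001] rows>=1.2
[0.0, -0.072, -0.233, -0.222, -0.0, -0.0] rows>=1.2
[-0.0, -0.046, -0.164, -0.156, 0.0, 0.0] rows>=0.8
[ 1.06426255 -0.42241698 -4.60478009]
```

Emit:
{"fn": "send_rows", "kwargs": {
  "steps": [
    [[0,-0.02,-0.06,-0.05,0,0],[0,-0.03,-0.12,-0.11,0,0],[0,-0.05,-0.18,-0.17,0,0],[0,-0.07,-0.24,-0.23,0,0],[0,-0.07,-0.24,-0.23,0,0],[0,-0.07,-0.24,-0.23,0,0],[0,-0.07,-0.24,-0.23,0,0],[0,-0.07,-0.24,-0.23,0,0]]
  ]
}}

```text
time_s: 39.95
ee_pos: [0.6411, -0.3337, 0.2908]
tool_rot: [0.633, 0.695, 0.253, 0.23]
contact_force: [0.1, 0.2, -1.8]
grip_width: 0.174
gripper_force: 113.5
```

Emit:
{"fn": "send_rows", "kwargs": {
  "steps": [
    [[0,-0.02,-0.06,-0.05,0,0],[0,-0.03,-0.12,-0.11,0,0],[0,-0.05,-0.18,-0.17,0,0],[0,-0.07,-0.23,-0.22,0,0],[0,-0.07,-0.23,-0.22,0,0],[0,-0.07,-0.23,-0.22,0,0],[0,-0.07,-0.23,-0.22,0,0],[0,-0.07,-0.23,-0.22,0,0],[0,-0.07,-0.23,-0.22,0,0],[0,-0.07,-0.23,-0.22,0,0]]
  ]
}}

```text
time_s: 40.95
ee_pos: [0.6105, -0.3366, 0.3104]
tool_rot: [0.611, 0.67, 0.312, 0.284]
contact_force: [-0.1, -0.9, -3.3]
grip_width: 0.175
gripper_force: 113.5
```

Run:
```python
from h import *
state(); print(get_obs()["contact_force"]); im,*_=cam("scene"); im2,*_=cam("side"); save("pour",np.hstack([cv2.resize(im[150:450,110:410],(400,400)),cv2.resize(im2[130:350,220:440],(400,400))]))
```

```text
t 40.95 p [ 0.6105 -0.3366  0.3104] psi 95.3 q [-0.8   0.35  1.69  1.03  0.77 -1.55] w 0.175
[-0.07375575 -0.90441365 -3.3351447 ]
```

View pics/pour.png

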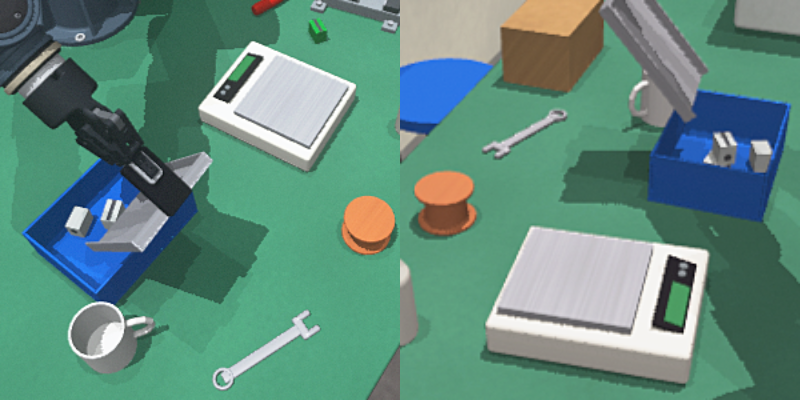

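Blocks are in the bin, the pan is empty and the mug is standing. I level the pan and measure the bare plate.

Emit:
{"fn": "send_rows", "kwargs": {
  "steps": [
    [[0,0.02,0.1,0.11,0,0],[0,0.04,0.21,0.22,0,0],[0,0.04,0.32,0.33,0,0],[0,0.03,0.42,0.44,0,0],[0,0.03,0.42,0.44,0,0]]
  ]
}}

```text
time_s: 41.55
ee_pos: [0.6629, -0.331, 0.2725]
tool_rot: [0.65, 0.714, 0.192, 0.174]
contact_force: [0.0, 0.1, -2.3]
grip_width: 0.172
gripper_force: 113.4
```

Run:
```python
from h import *
state(); im,K,Rc,c=cam("scene"); im2,K2,R2,c2=cam("side")
for n,cc,pts in [("scene",(K,Rc,c),[(110+x*.75,150+y*.75) for x,y in[(265,55),(355,97),(308,160),(235,113)]]),("side",(K2,R2,c2),[(220+x*.55,130+y*.55) for x,y in [(533,227),(653,247),(635,328),(498,305)]])]:
    P=np.array([onz(p,*cc,.062)[:2] for p in pts]); print(n,P.round(3).tolist(),P.mean(0).round(4),np.linalg.norm(P-np.roll(P,1,0),axis=1).round(3))
lip=np.array([.5119,-.3458,.135]); go(*[tip(t,lip,5.3) for t in(20,0)])
```

```text
t 41.55 p [ 0.6629 -0.331   0.2725] psi 95.38 q [-0.65  0.5   1.42  0.45  0.88 -0.97] w 0.172
scene [[0.461, 0.081], [0.661, 0.095], [0.669, -0.07], [0.502, -0.066]] [0.5734 0.0101] [0.152 0.201 0.166 0.167]
side [[0.157, -0.215], [0.014, -0.22], [0.045, -0.053], [0.192, -0.042]] [ 0.1023 -0.1327] [0.176 0.143 0.17  0.147]
[-0.003, 0.069, 0.245, 0.227, -0.001, 0.0] rows>=1.2
[0.0, 0.018, 0.485, 0.444, 0.0, 0.0] rows>=2.3
```

Emit:
{"fn": "send_rows", "kwargs": {
  "steps": [
    [[0,0.02,0.08,0.08,0,0],[0,0.05,0.16,0.15,0,0],[0,0.07,0.24,0.22,0,0],[0,0.09,0.36,0.33,0,0],[0,0.1,0.48,0.45,0,0],[0,0.12,0.6,0.56,0,0],[0,0.12,0.7,0.67,0,0],[0,0.12,0.7,0.67,0,0],[0,0.12,0.7,0.67,0,0]]
  ]
}}

```text
time_s: 42.55
ee_pos: [0.729, -0.3258, 0.1912]
tool_rot: [0.674, 0.739, 0.001, 0.0]
contact_force: [-0.3, 0.0, -2.7]
grip_width: 0.175
gripper_force: 113.3
```

Run:
```python
from h import *
state(); M=R.from_quat(get_obs()["tool_rot"]).as_matrix(); print("tilt",np.degrees(np.arccos(-M[2,2])),M[:,2])
im2,K2,R2,c2=cam("side"); im,K,Rc,c=cam("scene")
P=np.array([onz((220+(x-400)*.55,130+y*.55),K2,R2,c2,.062)[:2] for x,y in [(533,227),(653,247),(635,328),(498,305)]]); print(P.round(3).tolist(),P.mean(0).round(4),np.linalg.norm(P-np.roll(P,1,0),axis=1).round(3))
# plate by mask: grey mid-brightness flat region near the plate centre
for n,I,cc in(("scene",im,(K,Rc,c)),("side",im2,(K2,R2,c2))):
    h=cv2.cvtColor(I,cv2.COLOR_RGB2HSV); p=proj((.56,.022,.062),*cc).astype(int); v=h[p[1],p[0]]; m=((abs(h[:,:,2].astype(int)-v[2])<14)&(h[:,:,1]<50)).astype(np.uint8)
    m=cv2.morphologyEx(m,cv2.MORPH_CLOSE,np.ones((3,3),np.uint8)); l=cv2.connectedComponents(m)[1]; m=(l==l[p[1],p[0]]).astype(np.uint8); m=cv2.morphologyEx(m,cv2.MORPH_OPEN,np.ones((5,5),np.uint8))
    ct=max(cv2.findContours(m,cv2.RETR_EXTERNAL,cv2.CHAIN_APPROX_NONE)[0],key=cv2.contourArea)
    Q=np.array([onz(q[0],*cc,.062)[:2] for q in ct])*1000; print(n,v,cv2.minAreaRect(Q.astype(np.float32)))
go(((.668,.03,.2),95.3))
```

```text
t 42.55 p [ 0.729  -0.3258  0.1912] psi 95.3 q [-0.48  0.87  0.87  0.    1.4  -0.57] w 0.175
tilt 0.14402648830246526 [ 0.00172278  0.00183055 -0.99999684]
[[0.649, -0.043], [0.49, -0.054], [0.469, 0.096], [0.631, 0.111]] [0.5597 0.0275] [0.156 0.159 0.151 0.162]
scene [117  14 207] ((602.0928955078125, 45.818450927734375), (138.69464111328125, 151.80528259277344), 64.85332489013672)
side [138   6 210] ((577.2705078125, 32.64097213745117), (132.6498260498047, 154.6956024169922), 1.9805715084075928)
[0.801, -0.062, -0.016, 0.001, 0.0, -0.0] rows>=2.4
[0.801, -0.062, -0.016, 0.001, 0.0, -0.0] rows>=2.4
[0.801, -0.062, -0.016, 0.001, 0.0, -0.0] rows>=2.4
```

Emit:
{"fn": "send_rows", "kwargs": {
  "steps": [
    [[0.05,-0.06,0,0,0,0],[0.17,-0.06,0,0,0,0],[0.32,-0.06,0,0,0,0],[0.48,-0.06,0,0,0,0],[0.64,-0.06,0,0,0,0],[0.8,-0.06,-0.02,0,0,0]]
  ]
}}

```text
time_s: 43.25
ee_pos: [0.7085, -0.2067, 0.1961]
tool_rot: [0.674, 0.739, 0.001, 0.001]
contact_force: [-0.0, 0.6, -3.1]
grip_width: 0.173
gripper_force: 113.4
```

Emit:
{"fn": "send_rows", "kwargs": {
  "steps": [
    [[0.16,0,0,0,0,0],[0.32,-0.02,0,0,0,0],[0.48,-0.04,0,0,0,0],[0.64,-0.06,0,0,0,0],[0.8,-0.06,-0.02,0,0,0]]
  ]
}}

```text
time_s: 43.75
ee_pos: [0.6883, -0.0881, 0.199]
tool_rot: [0.674, 0.739, 0.001, 0.001]
contact_force: [-0.5, 0.2, -2.0]
grip_width: 0.177
gripper_force: 113.3
```

Emit:
{"fn": "send_rows", "kwargs": {
  "steps": [
    [[0.16,0,0,0,0,0],[0.32,-0.02,0,0,0,0],[0.48,-0.04,0,0,0,0],[0.64,-0.06,0,0,0,0],[0.74,-0.06,0,0,0,0],[0.8,-0.06,-0.02,0,0,0],[0.8,-0.06,-0.02,0,0,0],[0.8,-0.06,-0.02,0,0,0]]
  ]
}}

```text
time_s: 44.55
ee_pos: [0.6695, 0.0295, 0.201]
tool_rot: [0.674, 0.739, 0.0, 0.0]
contact_force: [-0.4, -0.1, -2.4]
grip_width: 0.174
gripper_force: 113.4
```

Run:
```python
from h import *
state(); go(((.667,.033,.112),95.3))
```

```text
t 44.55 p [0.6695 0.0295 0.201 ] psi 95.26 q [-0.03  0.6   1.34 -0.    1.2  -0.12] w 0.174
[0.025, -0.015, 0.593, 0.001, 0.0, -0.001] rows>=1.8
```

Emit:
{"fn": "send_rows", "kwargs": {
  "steps": [
    [[0.02,-0.02,0.15,0,0,0],[0.02,-0.02,0.3,0,0,0],[0.02,-0.02,0.42,0,0,0],[0.02,-0.02,0.5,0,0,0],[0.02,-0.02,0.55,0,0,0],[0.02,-0.02,0.58,0,0,0],[0.02,-0.02,0.59,0,0,0],[0.02,-0.02,0.6,0,0,0],[0.02,-0.02,0.61,0,0,0],[0.02,-0.02,0.61,0,0,0]]
  ]
}}

```text
time_s: 45.55
ee_pos: [0.6661, 0.033, 0.1093]
tool_rot: [0.674, 0.739, 0.0, 0.0]
contact_force: [0.7, -0.4, -1.8]
grip_width: 0.169
gripper_force: 113.3
```

Emit:
{"fn": "send_rows", "kwargs": {
  "steps": [
    [[0,0,0.005,0,0,0],[0,0,0.005,0,0,0]]
  ]
}}

```text
time_s: 45.75
ee_pos: [0.6662, 0.0331, 0.1089]
tool_rot: [0.674, 0.739, 0.0, 0.0]
contact_force: [-0.8, -0.7, 1.7]
grip_width: 0.174
gripper_force: 113.9
```

Emit:
{"fn": "send_rows", "kwargs": {
  "steps": [
    [[0,0,0,0,0,0],[0,0,0,0,0,0],[0,0,0,0,0,0],[0,0,0,0,0,0],[0,0,0,0,0,0],[0,0,-0.3,0,0,0],[0,0,-0.6,0,0,0],[0,0,-1,0,0,0],[0,0,-1,0,0,0],[0,0,-1,0,0,0]]
  ],
  "grip": 0.1
}}

```text
time_s: 46.75
ee_pos: [0.6667, 0.033, 0.2604]
tool_rot: [0.674, 0.739, 0.001, 0.001]
contact_force: [-1.1, 0.1, -0.4]
grip_width: 0.547
gripper_force: 0.0
```

Run:
```python
from h import *
state(); go(((.464,.368,.26),103.3),((.464,.368,.16),103.3),((.464,.368,.058),103.3))
```

```text
t 46.75 p [0.6667 0.033  0.2604] psi 95.28 q [-0.02  0.54  1.28 -0.    1.31 -0.11] w 0.547
[0.783, -0.38, -0.001, 0.002, 0.0, -0.059] rows>=2.6
[0.8, -0.343, -0.0, 0.002, 0.0, -0.059] rows>=2.6
[0.815, -0.305, 0.0, 0.002, 0.0, -0.059] rows>=2.6
[-0.0, 0.0, 0.667, -0.0, -0.0, 0.0] rows>=2.0
[0.0, -0.0, 0.68, 0.0, 0.0, 0.0] rows>=2.0
```

Emit:
{"fn": "send_rows", "kwargs": {
  "steps": [
    [[0.78,-0.38,0,0,0,-0.06],[0.78,-0.38,0,0,0,-0.06],[0.78,-0.38,0,0,0,-0.06],[0.78,-0.38,0,0,0,-0.06]]
  ]
}}

```text
time_s: 47.15
ee_pos: [0.596, 0.1472, 0.2563]
tool_rot: [0.655, 0.756, -0.001, -0.001]
contact_force: [0.2, 0.7, 0.2]
grip_width: 0.545
gripper_force: 0.0
```

Emit:
{"fn": "send_rows", "kwargs": {
  "steps": [
    [[0.8,-0.34,0,0,0,-0.06],[0.8,-0.34,0,0,0,-0.06],[0.8,-0.34,0,0,0,-0.06],[0.8,-0.34,0,0,0,-0.06]]
  ]
}}

```text
time_s: 47.55
ee_pos: [0.5293, 0.2582, 0.2566]
tool_rot: [0.637, 0.771, -0.001, -0.001]
contact_force: [0.5, -1.1, 0.4]
grip_width: 0.553
gripper_force: 0.0
```

Emit:
{"fn": "send_rows", "kwargs": {
  "steps": [
    [[0.81,-0.31,0,0,0,-0.06],[0.81,-0.31,0,0,0,-0.06],[0.81,-0.31,0,0,0,-0.06],[0.81,-0.31,0,0,0,-0.06],[0.81,-0.31,0,0,0,-0.06]]
  ]
}}

```text
time_s: 48.05
ee_pos: [0.4632, 0.3663, 0.257]
tool_rot: [0.62, 0.785, -0.001, -0.0]
contact_force: [-0.3, -0.9, -1.0]
grip_width: 0.548
gripper_force: 0.0
```

Emit:
{"fn": "send_rows", "kwargs": {
  "steps": [
    [[0,0,0.67,0,0,0],[0,0,0.67,0,0,0],[0,0,0.67,0,0,0],[0,0,0.67,0,0,0],[0,0,0.67,0,0,0]]
  ]
}}

```text
time_s: 48.55
ee_pos: [0.4647, 0.367, 0.1604]
tool_rot: [0.62, 0.784, 0.002, 0.001]
contact_force: [0.3, 0.2, -0.3]
grip_width: 0.546
gripper_force: 0.0
```

Run:
```python
from h import *
state(); go(((.4627,.368,.059),103.3))
```

```text
t 48.55 p [0.4647 0.367  0.1604] psi 103.33 q [ 0.59  0.5   1.61 -0.    1.03  0.36] w 0.546
[0.008, -0.013, 0.676, 0.004, -0.002, 0.001] rows>=2.0
```

Emit:
{"fn": "send_rows", "kwargs": {
  "steps": [
    [[0.01,-0.01,0.3,0,0,0],[0.01,-0.01,0.5,0,0,0],[0.01,-0.01,0.65,0,0,0],[0.01,-0.01,0.66,0,0,0],[0.01,-0.01,0.66,0,0,0],[0.01,-0.01,0.66,0,0,0]]
  ]
}}

```text
time_s: 49.15
ee_pos: [0.4625, 0.3687, 0.0612]
tool_rot: [0.62, 0.785, 0.002, 0.001]
contact_force: [-0.3, 1.1, 0.7]
grip_width: 0.547
gripper_force: 0.0
```

Emit:
{"fn": "send_rows", "kwargs": {
  "steps": [
    [[0,0,0,0,0,0],[0,0,0,0,0,0],[0,0,0,0,0,0],[0,0,0,0,0,0],[0,0,0,0,0,0],[0,0,0,0,0,0]]
  ],
  "grip": -1,
  "force": 60
}}

```text
time_s: 49.75
ee_pos: [0.4619, 0.3683, 0.06]
tool_rot: [0.62, 0.785, 0.001, 0.0]
contact_force: [-0.2, -1.3, 6.1]
grip_width: 0.153
gripper_force: 58.9
```

Emit:
{"fn": "send_rows", "kwargs": {
  "steps": [
    [[0,0.04,0,0,0,0],[0,0.08,0,0,0,0],[0,0.12,0,0,0,0],[0,0.16,0,0,0,0],[0,0.2,0,0,0,0],[0,0.24,0,0,0,0],[0,0.28,0,0,0,0],[0,0.32,0,0,0,0],[0,0.35,0,0,0,0],[0,0.36,0,0,0,0],[0,0.36,0,0,0,0],[0,0.36,0,0,0,0]]
  ]
}}

```text
time_s: 50.95
ee_pos: [0.5141, 0.3809, 0.06]
tool_rot: [0.62, 0.785, 0.001, 0.0]
contact_force: [-2.2, 0.2, 6.7]
grip_width: 0.151
gripper_force: 58.9
```

Emit:
{"fn": "send_rows", "kwargs": {
  "steps": [
    [[0,0.007,0,0,0,0],[0,0.014,0,0,0,0],[0,0.014,0,0,0,0],[0,0.014,0,0,0,0]]
  ]
}}

```text
time_s: 51.35
ee_pos: [0.5159, 0.3813, 0.06]
tool_rot: [0.62, 0.785, 0.0, -0.0]
contact_force: [-3.9, -0.1, 7.7]
grip_width: 0.151
gripper_force: 59.0
```

Emit:
{"fn": "send_rows", "kwargs": {
  "steps": [
    [[0,0.005,0,0,0,0],[0,0.01,0,0,0,0],[0,0.01,0,0,0,0],[0,0.01,0,0,0,0],[0,0.01,0,0,0,0]]
  ]
}}

```text
time_s: 51.85
ee_pos: [0.5164, 0.3814, 0.06]
tool_rot: [0.62, 0.785, -0.001, -0.001]
contact_force: [-9.9, -1.6, 12.3]
grip_width: 0.153
gripper_force: 59.6
```

Emit:
{"fn": "send_rows", "kwargs": {
  "steps": [
    [[0,0.005,0,0,0,0],[0,0.01,0,0,0,0],[0,0.01,0,0,0,0],[0,0.01,0,0,0,0],[0,0.01,0,0,0,0]]
  ]
}}

```text
time_s: 52.35
ee_pos: [0.5165, 0.3815, 0.06]
tool_rot: [0.62, 0.785, -0.002, -0.001]
contact_force: [-18.5, -3.6, 19.3]
grip_width: 0.155
gripper_force: 60.6
```

The jaw has hit its stop (the force rises without motion). I back off the load, release, rise, then check the bin and pan.

Emit:
{"fn": "send_rows", "kwargs": {
  "steps": [
    [[0,-0.02,0,0,0,0],[0,-0.02,0,0,0,0]]
  ]
}}

```text
time_s: 52.55
ee_pos: [0.5161, 0.3814, 0.06]
tool_rot: [0.62, 0.785, 0.001, 0.0]
contact_force: [-2.8, 1.6, 8.8]
grip_width: 0.153
gripper_force: 59.6
```

Emit:
{"fn": "send_rows", "kwargs": {
  "steps": [
    [[0,0,0,0,0,0],[0,0,0,0,0,0],[0,0,0,0,0,0],[0,0,0,0,0,0],[0,0,-0.3,0,0,0],[0,0,-0.6,0,0,0],[0,0,-1,0,0,0],[0,0,-1,0,0,0],[0,0,-1,0,0,0]]
  ],
  "grip": 0.1
}}

```text
time_s: 53.45
ee_pos: [0.5165, 0.3813, 0.2108]
tool_rot: [0.62, 0.785, 0.002, 0.001]
contact_force: [0.8, 0.3, 0.0]
grip_width: 0.551
gripper_force: 0.0
```

Run:
```python
from h import *
state(); im,*_=cam("scene"); im2,*_=cam("side"); a=cv2.resize(im[100:420,110:430],(400,400),interpolation=cv2.INTER_CUBIC)
b=cv2.resize(im2[170:490,190:440],(400,400)) 
save("fin",np.vstack([np.hstack([a,b]),np.hstack([cv2.resize(im[255:375,125:260],(400,200),interpolation=cv2.INTER_CUBIC),cv2.resize(im2[175:250,350:440],(400,200),interpolation=cv2.INTER_CUBIC)])]))
```

```text
t 53.45 p [0.5165 0.3813 0.2108] psi 103.38 q [0.56 0.54 1.42 0.   1.18 0.33] w 0.551
```

View pics/fin.png

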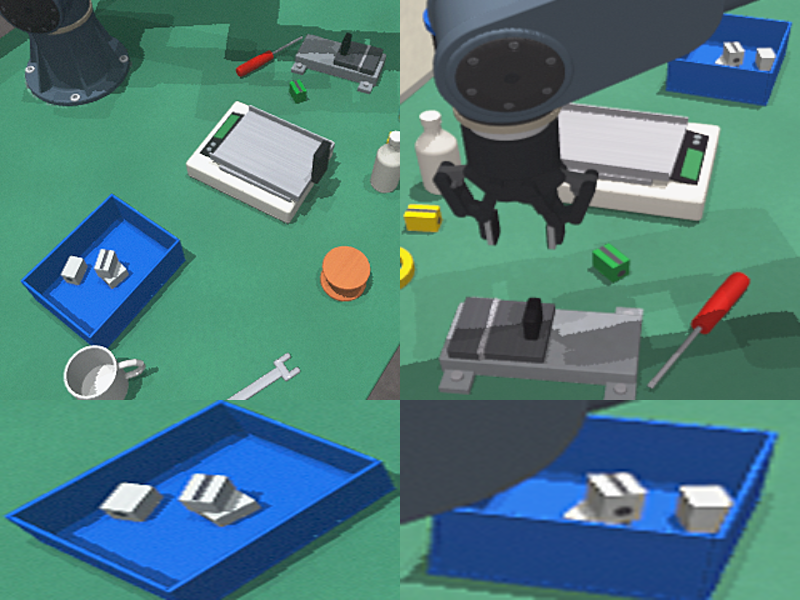

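The final view shows three blocks at rest in the bin, below its rim, with the pan flat on the scale and the jaw shut. The bottle and mug are standing.

```bash
python3 -c "
from h import *
print(r.finish_job())"
```

```text
the job is handed in; nothing more can be done
None
```

I handed the job in after about 53 s of robot time; no verdict came back. The last pictures showed all three blocks in the bin, the pan flat on the scale, the jaw shut, and the bottle and mug standing.

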